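Find the heavy side of a capstan wheel and hold it down

TASK

The six-spoked wheel on the balancing stand has a lead plug hidden somewhere inside its hub. Turn it to and fro by hand by its handles and feel where it drags and where it runs on by itself, to find its heavy side (its bearing is stiff, so it will not come to rest there by itself); bring that side straight down and finish with a handle still gripped between the fingers, holding the wheel still there so that its light side can be marked on top. Leave the things round the stand where they lie.

Things in the scene. Friction and masses are not known exactly. Their poses are not given: they have to be found in the camera images.
- stand: Grey steel balancing stand, fixed to the bench. Foot plate 160 (x) x 200 (y) x 12 mm; one upright behind the wheel (x = +41 to +71 mm, 50 mm wide), its bearing reaches 163 mm up. Origin: centre of its underside; the wheel's axle runs along its x axis, z is up; the wheel's handles point to -x, to the robot. Heavy side straight down: the plug lies below the axle, with no offset along y
- axle_center (a point): Centre of the wheel, on its axle, 135 mm above the bench (fixed to the stand, does not turn). Bearing drag: about 0.18 N m, 2 N at a handle. The unseen plug (34 mm off the axle) pulls with 0.206 to 0.228 N m when level with the axle: so, let go, the wheel stays put unless the plug is over 52 to 61 degrees out from straight up or down, alike on both sides; then it runs down, and stops well short of the bottom
- wheel (a joint): Angle of the wheel in its bearing (rad). At 0, and at every multiple of 1.047, a handle stands straight above the axle. Growing angle moves the topmost handle to the stand's +y: a handle at angle a from the top is at y = 90 sin(a), z = 135 + 90 cos(a) mm in the stand's frame. Range: two turns either way. The angle says nothing of the plug, which sits elsewhere in the hub at every start
- hub (a point): Same point as axle_center, but turning with the wheel; z points to one of the handles. Hub: dark steel drum, 96 mm across, x = -28 to +22 mm. Six like spokes of 11 mm, 60 degrees apart, each with a dark wooden handle 90 mm from the axle: parallel to the axle, 20 mm thick, from x = -9 to -58 mm, spinning freely on its pin. Nothing shows where the plug is
- pencil_mid (a point): Bystander: green pencil, 117 x 7 x 7 mm, lying in front of the stand. Point near its middle
- test_bowl_mid (a point): Bystander: green bowl, 96 mm across, 46 mm high, to the left of the stand. Point at its centre, half-way up
- tape_roll_mid (a point): Bystander: roll of tape lying flat, 104 mm across, 25 mm high, behind the stand. Point at its centre
- wood_rib_mid (a point): Bystander: flat wooden kidney rib, 40 x 100 x 8 mm, to the right of the stand. Point near its middle
- glaze_pot_mid (a point): Bystander: upright screw-cap pot, 50 mm across, 96 mm high, behind the stand. Point half-way up
- tile_mid (a point): Bystander: dark test tile, 62 x 40 x 12 mm, lying in front of the stand. Point near its middle

How it is judged (in metres and radians):
At the end, for the whole second after the job is handed in: The hidden plug is below the axle, within 12 degrees of straight down, the wheel is still (under 0.05 rad/s) and the fingers grip it with more than 5 N (y of plug_heavy in the frame of stand between -0.0071 and 0.0071 m and z of plug_heavy in the frame of stand below 0.11 m and velocity of joint wheel between -0.05 and 0.05 rad/s and contact force between the fingers and wheel above 5 N); the arm keeps its last pose, push and grip.
It fails at once if a thing lying round the stand was shifted by more than 30 mm (distance of any of pencil_mid, test_bowl_mid, tape_roll_mid, wood_rib_mid, glaze_pot_mid, tile_mid from where it was at the start of the episode above 0.03 m).
It also fails if it takes over 70 s, if anything falls off the work surface, if the arm or the gripper's body presses on something with over 40 N, if the wrist force passes 120 N, or if a joint passes its speed limit or range.

ROBOT

A 6-joint arm with a two-finger parallel gripper is mounted at the origin on a cart in front of the work surface, level with it; the furniture and walls round the work are solid. World frame = base frame: x ahead of the robot, y to its left, z up, the work surface at z = 0. Lengths are in mm, angles in rad, forces in N, time in s.
With the tool pointing down it reaches from about 300 to 775 mm from the base axis. Payload 14.6 kg.
Tool frame: the origin (TCP) lies at the very end of the fingers, on their centre line; the grasp point (between the pads) lies 19 mm behind it; z points along the fingers, y is the direction in which the jaws open and shut (so a half turn about z gives the same grasp; the last joint's range is limited). The gripper opens to 94 mm and grips with 3 to 60 N. Pads are 16 mm wide; open, the fingers measure 119 mm over their backs; the gripper's body (75 mm by 177 mm) begins 78 mm behind the grasp point.
Start: joints at [1.24, 0.3, 1.521, -0, 1.321, -0.067], TCP at [143.411, 530.964, 172.846] pointing down, gripper open.
Joint ranges: [-3.03, 3.03], [-0.79, 2.21], [0.23, 2.52], [-1.04, 4.18], [0, 3.07], [-2.55, 2.55]. Speed limits (rad/s): [2.22, 2.22, 2.57, 3.14, 3.14, 3.14].

INTERFACE

Orientations are given as [roll, pitch, yaw] about the fixed x, y, z axes, in that order (R = Rz(yaw) Ry(pitch) Rx(roll)).
In Python, from cell import manip gives the robot as it stands.
- The arm moves only by the shell command python3 -m pendant 'ROWS' [FORCE]. ROWS is JSON, a list of rows, each an object with "claw": the finger opening in m, from 0 to 0.094; "delta_pos": the shift along the tool's x, y, z in m, a list of three; "rotation": the turn, a rotation vector about the tool's x, y, z in rad, a list of three. A call has 1 to 10 rows; each row is the pose to reach, as a shift and turn from the pose measured when the call began, along the tool's axes at that moment; what a row does not reach only later rows make up. A row lasts 1/8 s, in which the tool goes at most 62.5 mm and 10.7 degrees, less where a joint would pass 70% of its speed; a pose out of reach is approached as far as the arm can. A call with a gripper value outside its range is refused whole. The fingers move at their own pace and stop on an object; FORCE is the grip in N (left out, the last holds). Time passes only in rows, so rows that repeat a pose let the fingers close. It gives the time, the measured TCP pose, the force and the opening at its end, in the units of the state.
- manip.read_state(): the state, without advancing time (a new reading comes with each control period).
- manip.camera(name): name is "side" or "top"; returns the picture (480x640x3 uint8, red, green, blue); there is no depth.
- manip.camera_model(name): a dict with "fx", "fy", "cx", "cy" (pixels), "distortion" ([k1, k2, p1, p2, k3] as OpenCV has them; the pictures are not rectified), "cam_to_world" (4x4, takes a point from camera to world coordinates). Camera axes: x right, y up, looking along -z (the intrinsics and any distortion apply to the point x, -y, -z); pixel columns grow to the right and rows downward; lengths in mm; the calibration is good to about 2 mm. A picture is of the moment at which its call begins. camera_model takes no time and is no camera call.
- manip.sign_off(): hands the job in, once; it reports no verdict.
The state is a dict: "clock": time; "joints": joint angles; "qd": joint speeds; "effort": joint torques, N m; "eef_pos": TCP position; "eef_rot": TCP orientation; "wrist_force": force on the tool from outside, world axes, zero at the start; "moment": the same for the moment, N m; "finger_gap": finger opening in mm.
Only numpy, scipy, OpenCV 4.12 (cv2) and the standard library are available. Lean on these libraries where they do the work, as an engineer would, in place of code of your own. Each camera call takes 0.05 s, during which the arm holds its last target.

## Working session

There is one attempt and no reset: what is moved stays moved. The work goes in short steps, Python scripts to look and compute and a shell command to move; the robot and the scene stay as the last step left them, time stands still between calls to the robot, and variables do not carry over. Pictures are saved under pics/ and viewed, and the job is handed in when it is done.

```bash
ls; mkdir -p pics
python3 - <<'E'
from cell import manip
import cv2
s=manip.read_state();print(s)
for n in("side","top"):
    cv2.imwrite(f"pics/{n}0.png",manip.camera(n)[:,:,::-1]);m=manip.camera_model(n);print(n,m)
E
```

```text
pics
{'clock': 0.0, 'joints': array([ 1.24040592e+00,  3.00508147e-01,  1.52156764e+00,  6.48525344e-06,
        1.32072289e+00, -6.65967688e-02]), 'qd': array([-0.00043544, -0.00118405, -0.00086936,  0.00016955, -0.00135249,
       -0.00057065]), 'effort': array([ 2.01685027e-03, -5.31807876e+01, -3.52742279e+01,  7.09387986e-02,
        2.43975897e-02, -8.23350570e-05]), 'eef_pos': array([143.3102817 , 530.68682469, 172.27172478]), 'eef_rot': array([-3.14038972e+00, -8.65259076e-05,  2.87779735e+00]), 'wrist_force': array([-0.38620477, -0.28251672, -0.09756764]), 'moment': array([ 0.00066889, -0.02018039,  0.03871587]), 'finger_gap': 94.05948530971818}
side {'fx': 524.5352024516101, 'fy': 524.5352024516101, 'cx': 305.3573548033717, 'cy': 243.80253090695635, 'distortion': array([-0.0948034,  0.       ,  0.       ,  0.       ,  0.       ]), 'cam_to_world': array([[-9.99271537e-01,  3.54567314e-02, -1.41143388e-02,
         5.55956842e+02],
       [-3.22488758e-02, -5.86784567e-01,  8.09100663e-01,
         8.58024651e+02],
       [ 2.04059887e-02,  8.08966435e-01,  5.87500556e-01,
         7.10351073e+02],
       [ 0.00000000e+00,  0.00000000e+00,  0.00000000e+00,
         1.00000000e+00]])}
top {'fx': 590.2237931394478, 'fy': 590.2237931394478, 'cx': 318.0956855156433, 'cy': 237.35157267475972, 'distortion': array([0.05041245, 0.        , 0.        , 0.        , 0.        ]), 'cam_to_world': array([[-2.73106096e-03,  9.91939234e-01, -1.26685032e-01,
         4.22225395e+02],
       [-9.99996099e-01, -2.63484119e-03,  9.27086324e-04,
         5.00858840e+01],
       [ 5.85818358e-04,  1.26687070e-01,  9.91942560e-01,
         1.13874613e+03],
       [ 0.00000000e+00,  0.00000000e+00,  0.00000000e+00,
         1.00000000e+00]])}
```

View pics/side0.png

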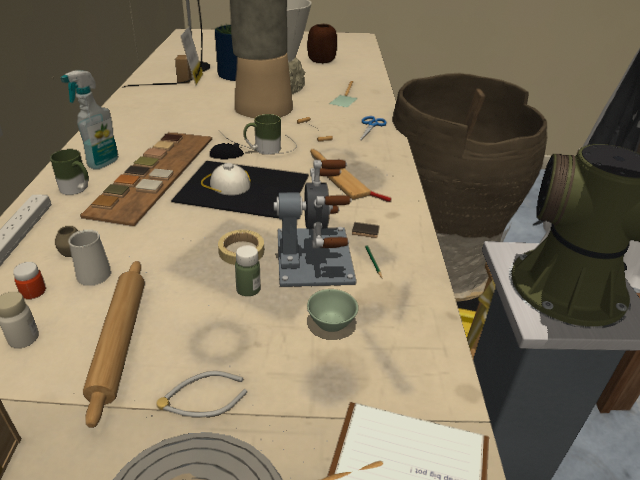

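View pics/top0.png

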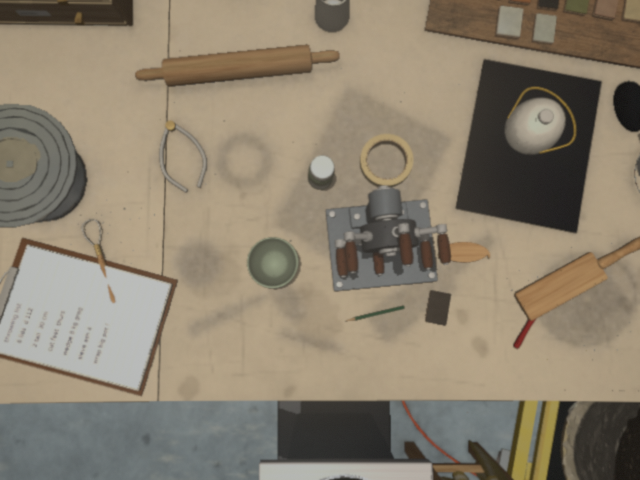

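```bash
cat > h.py <<'E'
import numpy as np,cv2
from cell import manip
def cm(n):
    m=manip.camera_model(n);K=np.array([[m['fx'],0,m['cx']],[0,m['fy'],m['cy']],[0,0,1]]);T=np.array(m['cam_to_world']);return K,np.array(m['distortion']),T
F=np.diag([1,-1,-1.])
def proj(n,P):
    K,d,T=cm(n);P=np.atleast_2d(P).astype(float);c=(P-T[:3,3])@T[:3,:3]@F
    return cv2.projectPoints(c,np.zeros(3),np.zeros(3),K,d)[0][:,0]
def ray(n,uv):
    K,d,T=cm(n);p=cv2.undistortPoints(np.array(uv,float).reshape(-1,1,2),K,d)[:,0]
    r=np.c_[p,np.ones(len(p))]@F@T[:3,:3].T;return T[:3,3],r
def onplane(n,uv,z):
    o,r=ray(n,uv);return o+r*((z-o[2])/r[:,2])[:,None]
E
python3 - <<'E'
from h import *
print(proj("side",[[0,0,0],[143,531,173]]),proj("top",[[0,0,0],[143,531,173]]))
print(onplane("top",[(327,210),(428,200),(437,284),(334,291)],12))
for n,(x0,y0,w,hh),k in(("top",(310,170,170,130),4.7),("side",(250,140,150,160),3.7)):
    im=cv2.imread(f"pics/{n}0.png")[y0:y0+hh,x0:x0+w]
    cv2.imwrite(f"pics/{n}0z.png",cv2.resize(im,None,fx=k,fy=k,interpolation=cv2.INTER_CUBIC))
E
```

```text
[[568.66508993 285.88115709]
 [656.22374366 462.92373795]] [[346.2185106  550.40933512]
 [  3.26892941 499.70270295]]
[[ 619.45701801   31.65043923   12.        ]
 [ 638.48468728 -164.00916223   12.        ]
 [ 476.12338316 -176.7701945    12.        ]
 [ 463.19942365   19.06989618   12.        ]]
```

View pics/top0z.png

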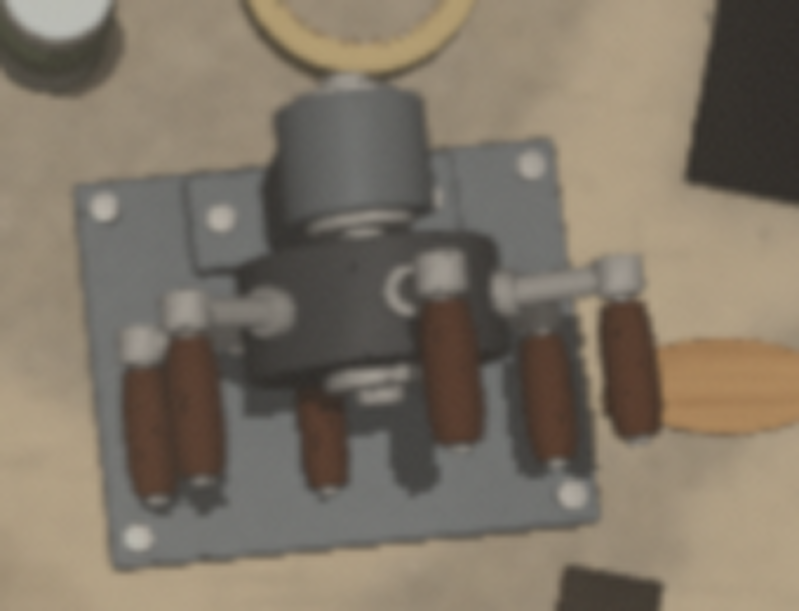

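View pics/side0z.png

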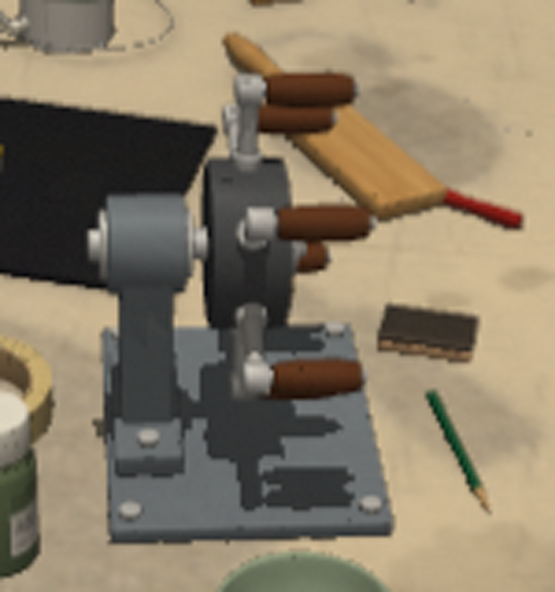

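```bash
cat > fit.py <<'E'
from h import *
from scipy.optimize import least_squares
def z2t(p):return np.array(p)/4.7+[310,170]
def z2s(p):return np.array(p)/3.7+[250,140]
C=np.array([[80,100,12],[80,-100,12],[-80,-100,12],[-80,100,12.]])
ct=z2t([(77,187),(550,138),(598,520),(113,570)])
cs=z2s([(110,528),(105,328),(360,327),(389,523)])
ht=z2t([(157,500),(203,482),(327,490),(460,447),(556,462),(640,435)])
hs=z2s([(354,88),(332,118),(371,223),(360,375)])
def W(p,L):
    c,s=np.cos(p[2]),np.sin(p[2]);return np.asarray(L)@np.array([[c,-s,0],[s,c,0],[0,0,1]]).T+[p[0],p[1],0]
def H(th,x=-58,r=90):
    a=th+np.arange(6)*np.pi/3;return np.c_[np.full(6,x),r*np.sin(a),135+r*np.cos(a)]
def near(obs,pr):
    d=obs[:,None]-pr[None];i=np.argmin((d**2).sum(2),1);return d[np.arange(len(obs)),i].ravel()
if __name__=="__main__":
    f0=lambda p:np.r_[(proj("top",W(p,C))-ct).ravel(),(proj("side",W(p,C))-cs).ravel()]
    r=least_squares(f0,[550,-70,.1]);print(r.x,np.round(r.fun,1))
    best=None
    for t in np.arange(0,60,5):
        f=lambda p:np.r_[f0(p),near(ht,proj("top",W(p,H(p[3])))),near(hs,proj("side",W(p,H(p[3]))))]
        q=least_squares(f,[*r.x,np.radians(t)],loss='soft_l1')
        print(t,q.cost,q.x)
        if best is None or q.cost<best.cost:best=q
    print(np.round(best.fun,1),np.degrees(best.x[2:]))
    from h import onplane
    print("pencil",onplane("top",[(347,320),(404,307)],4),"tile",onplane("top",[(431,290),(451,294),(446,326),(426,322)],12),"bowl",onplane("top",[(274,262)],40),"rib",onplane("top",[(490,252)],8))
E
python3 fit.py
```

```text
[ 5.50806546e+02 -7.13459003e+01  8.80516997e-02] [-1.3 -0.9  0.9  0.2  0.4  1.4 -1.2  0.2 -0.4 -0.  -0.4 -0.8 -2.  -1.5
  1.5 -0.3]
0 8.050649478089326 [ 5.51611778e+02 -7.17933654e+01  9.69987669e-02 -1.38441402e-01]
5 8.050649478085646 [ 5.51611778e+02 -7.17933662e+01  9.69987510e-02 -1.18563895e+00]
10 81.25737809099304 [ 5.50074614e+02 -7.16445040e+01  9.30908127e-02  3.55117911e-01]
15 81.2573780959607 [ 5.50074634e+02 -7.16445923e+01  9.30914860e-02  3.55121816e-01]
20 81.2573780903431 [ 5.50074615e+02 -7.16445110e+01  9.30908669e-02  3.55118224e-01]
25 81.25737808960686 [ 5.50074619e+02 -7.16445248e+01  9.30909685e-02  3.55118826e-01]
30 81.25737809000472 [ 5.50074617e+02 -7.16445160e+01  9.30909026e-02  3.55118438e-01]
35 8.050649478086083 [ 5.51611778e+02 -7.17933659e+01  9.69987557e-02  1.95595370e+00]
40 8.050649478091517 [ 5.51611778e+02 -7.17933653e+01  9.69987712e-02  9.08756149e-01]
45 8.050649478085498 [ 5.51611778e+02 -7.17933662e+01  9.69987502e-02  1.95595370e+00]
50 8.050649478094586 [ 5.51611778e+02 -7.17933651e+01  9.69987764e-02  9.08756149e-01]
55 8.050649478087024 [ 5.51611778e+02 -7.17933658e+01  9.69987596e-02  9.08756149e-01]
[-1.4 -0.8  0.7 -0.6  0.9  0.4 -0.5  0.2 -0.3  0.  -1.1 -0.7 -2.7 -1.8
  1.5 -0.7  0.4  0.2  0.2  0.5 -0.3  0.   0.1 -0.1  0.2 -0.1  0.5 -1.1
 -0.2 -0.1 -0.4  0.4 -0.   0.4 -0.7  0. ] [  5.557619   112.06789192]
pencil [[ 408.5189829    -5.52107656    4.        ]
 [ 432.86761227 -114.36443453    4.        ]] tile [[ 464.77369906 -165.08052308   12.        ]
 [ 457.18900733 -202.63632482   12.        ]
 [ 397.28667619 -191.23689171   12.        ]
 [ 404.72070606 -153.93687788   12.        ]] bowl [[516.40257416 131.4667169   40.        ]] rib [[ 537.44688489 -280.50475254    8.        ]]
```

```bash
cat > g.py <<'E'
from h import *
from scipy.spatial.transform import Rotation as Rn
S=np.array([551.3,-71.6,0]);YAW=.0945
RS=Rn.from_euler('z',YAW)
def cur():
    s=manip.read_state();return s,np.array(s['eef_pos']),Rn.from_euler('xyz',s['eef_rot'])
def tgt(pitch):  # deg from down toward +x; jaws along stand y
    a=np.radians(pitch)
    z=np.array([np.sin(a),0,-np.cos(a)]);y=np.array([0,1.,0]);x=np.cross(y,z)
    return RS*Rn.from_matrix(np.c_[x,y,z])
def go(ps,pitch):
    s,p,R=cur();T=tgt(pitch)
    d=R.inv().apply(S+RS.apply(ps)-p)/1000
    print("dpos",np.round(d,4),"rot",np.round((R.inv()*T).as_rotvec(),4))
def st():
    s,p,R=cur();print("t",round(s['clock'],2),"pos",np.round(p,1),"stand",np.round(RS.inv().apply(p-S),1),"gap",round(s['finger_gap'],1),"F",np.round(RS.inv().apply(s['wrist_force']),2),"M",np.round(s['moment'],2))
    print("joints",np.round(s['joints'],3),"z",np.round(RS.inv().apply(R.as_matrix()[:,2]),3),"y",np.round(RS.inv().apply(R.as_matrix()[:,1]),3))
E
python3 -c "
from g import *
st();go([-150,-12,260],45)"
```

```text
t 0.1 pos [143.3 530.7 172.3] stand [-349.3  638.1  172.3] gap 93.6 F [ 0.21  0.02 -0.15] M [0.04 0.04 0.  ]
joints [ 1.24   0.3    1.522 -0.     1.321 -0.067] z [-0.    -0.001 -1.   ] y [ 0.351  0.936 -0.001]
dpos [-0.4146 -0.539  -0.0871] rot [-0.1417 -0.7771 -0.3392]
```

```bash
python3 -m pendant '[{"claw":0.05,"delta_pos":[-0.04,-0.05,-0.087],"rotation":[-0.014,-0.07,-0.03]},{"claw":0.05,"delta_pos":[-0.08,-0.10,-0.087],"rotation":[-0.03,-0.15,-0.07]},{"claw":0.05,"delta_pos":[-0.12,-0.15,-0.087],"rotation":[-0.04,-0.23,-0.10]},{"claw":0.05,"delta_pos":[-0.16,-0.20,-0.087],"rotation":[-0.057,-0.31,-0.136]},{"claw":0.05,"delta_pos":[-0.20,-0.25,-0.087],"rotation":[-0.07,-0.39,-0.17]},{"claw":0.05,"delta_pos":[-0.24,-0.30,-0.087],"rotation":[-0.085,-0.466,-0.2]},{"claw":0.05,"delta_pos":[-0.28,-0.36,-0.087],"rotation":[-0.1,-0.54,-0.24]},{"claw":0.05,"delta_pos":[-0.32,-0.42,-0.087],"rotation":[-0.113,-0.62,-0.27]},{"claw":0.05,"delta_pos":[-0.37,-0.48,-0.087],"rotation":[-0.128,-0.7,-0.305]},{"claw":0.05,"delta_pos":[-0.4146,-0.539,-0.0871],"rotation":[-0.1417,-0.7771,-0.3392]}]' 20
python3 -c "
from g import *
st();go([-150,-12,260],45)"
```

```text
clock: 1.35
eef_pos: [343.3, 69.5, 253.3]
eef_rot: [3.101, 0.692, -3.084]
wrist_force: [0.4, 0.7, -0.1]
finger_gap: 49.8
t 1.35 pos [343.3  69.5 253.3] stand [-193.7  160.1  253.3] gap 49.8 F [ 0.46  0.7  -0.06] M [0.02 0.29 0.03]
joints [ 0.062 -0.766  2.335  0.05   0.88  -1.599] z [ 0.639  0.017 -0.769] y [0.011 0.999 0.032]
dpos [-0.0428 -0.1713  0.0198] rot [ 0.0161 -0.0928 -0.0292]
```

```bash
python3 -c "
from g import *
go([-110,-12,260],45)"
```

```text
dpos [-0.0736 -0.1709  0.0453] rot [ 0.0161 -0.0928 -0.0292]
```

```bash
python3 -m pendant '[{"claw":0.05,"delta_pos":[-0.025,-0.05,0.015],"rotation":[0.005,-0.03,-0.01]},{"claw":0.05,"delta_pos":[-0.05,-0.11,0.03],"rotation":[0.01,-0.06,-0.02]},{"claw":0.05,"delta_pos":[-0.0736,-0.1709,0.0453],"rotation":[0.0161,-0.0928,-0.0292]},{"claw":0.05,"delta_pos":[-0.0736,-0.1709,0.0453],"rotation":[0.0161,-0.0928,-0.0292]}]'
python3 -c "
from g import *
st();go([-75,-12,224],45)"
```

```text
clock: 1.85
eef_pos: [444.5, -92.1, 262.2]
eef_rot: [3.139, 0.782, -3.061]
wrist_force: [0.3, 0.9, 1.0]
finger_gap: 50.0
t 1.85 pos [444.5 -92.1 262.2] stand [-108.3  -10.3  262.2] gap 50.0 F [0.38 0.9  0.97] M [0.01 0.34 0.05]
joints [-0.587 -0.429  2.201  0.644  0.82  -2.555] z [ 0.705 -0.007 -0.709] y [0.012 1.    0.002]
dpos [ 0.0033 -0.0014  0.0506] rot [-0.0068 -0.0034 -0.0096]
```

```bash
sed -i 's/y=np.array(\[0,1.,0\])/y=np.array([0,-1.,0])/' g.py; python3 -m pendant '[{"claw":0.05,"delta_pos":[0,0,0],"rotation":[0,0,0.18]},{"claw":0.05,"delta_pos":[0,0,0],"rotation":[0,0,0.36]},{"claw":0.05,"delta_pos":[0,0,0],"rotation":[0,0,0.54]},{"claw":0.05,"delta_pos":[0,0,0],"rotation":[0,0,0.72]},{"claw":0.05,"delta_pos":[0,0,0],"rotation":[0,0,0.9]},{"claw":0.05,"delta_pos":[0,0,0],"rotation":[0,0,1.08]},{"claw":0.05,"delta_pos":[0,0,0],"rotation":[0,0,1.26]},{"claw":0.05,"delta_pos":[0,0,0],"rotation":[0,0,1.44]},{"claw":0.05,"delta_pos":[0,0,0],"rotation":[0,0,1.62]},{"claw":0.05,"delta_pos":[0,0,0],"rotation":[0,0,1.8]}]'
python3 -c "
from g import *
st();go([-108,-12,250],45)"
```

```text
clock: 3.1
eef_pos: [444.4, -92.0, 262.0]
eef_rot: [2.374, -0.167, 1.485]
wrist_force: [0.4, 0.1, 0.1]
finger_gap: 49.9
t 3.1 pos [444.4 -92.  262. ] stand [-108.4  -10.2  262. ] gap 49.9 F [0.39 0.02 0.1 ] M [-0.08  0.4   0.05]
joints [-0.587 -0.429  2.202  0.644  0.82  -0.749] z [ 0.704 -0.007 -0.71 ] y [ 0.687 -0.242  0.685]
dpos [-0.0036 -0.0075  0.0088] rot [0.0031 0.0075 1.3259]
```

```bash
python3 -m pendant '[{"claw":0.05,"delta_pos":[0,0,0],"rotation":[0,0,0.18]},{"claw":0.05,"delta_pos":[0,0,0],"rotation":[0,0,0.36]},{"claw":0.05,"delta_pos":[0,0,0],"rotation":[0,0,0.54]},{"claw":0.05,"delta_pos":[0,0,0],"rotation":[0,0,0.72]},{"claw":0.05,"delta_pos":[0,0,0],"rotation":[0,0,0.9]},{"claw":0.05,"delta_pos":[0,0,0],"rotation":[0,0,1.08]},{"claw":0.05,"delta_pos":[0,0,0],"rotation":[0,0,1.26]},{"claw":0.05,"delta_pos":[-0.0036,-0.0075,0.0088],"rotation":[0,0,1.326]}]'
python3 - <<'E'
from g import *
from scipy.optimize import least_squares
st();go([-75,-12.4,224],45)
s,p,R=cur()
D=[([1.2404,.3005,1.5216,0,1.3207,-.0666],[143.3,530.7,172.3]),([.062,-.766,2.335,.05,.88,-1.599],[343.3,69.5,253.3]),([-.587,-.429,2.201,.644,.82,-2.555],[444.5,-92.1,262.2]),(list(s['joints']),list(p))]
Ry=lambda a:Rn.from_euler('y',a);Rz=lambda a:Rn.from_euler('z',a)
def fk(q,v):
    h,a,L1,o2,L2,Lt,d=v
    R=Rz(q[0]);P=R.apply([a,d,h]);R=R*Ry(q[1]);P=P+R.apply([0,0,L1]);R=R*Ry(q[2]);P=P+R.apply([o2,0,L2])
    R=R*Rz(q[3])*Ry(q[4]);P=P+R.apply([0,0,Lt]);return P,R
f=lambda v:np.concatenate([fk(q,v)[0]-x for q,x in D])
r=least_squares(f,[200,0,300,0,300,250,37.]);print(np.round(r.x,1),np.round(r.fun,1),r.cost,np.linalg.svd(r.jac)[1])
print(RS.inv().apply(fk(s['joints'],r.x)[1].as_matrix()[:,2]))
E
```

```text
clock: 4.1
eef_pos: [445.1, -93.8, 250.1]
eef_rot: [3.136, -0.783, 0.092]
wrist_force: [-0.5, 0.6, -0.4]
finger_gap: 49.7
t 4.1 pos [445.1 -93.8 250.1] stand [-107.8  -12.1  250.1] gap 49.7 F [-0.42  0.59 -0.39] M [-0.05  0.45 -0.04]
joints [-0.592 -0.414  2.221  0.667  0.794  0.544] z [ 0.705 -0.007 -0.709] y [-0.006 -1.     0.004]
dpos [0.0049 0.     0.0417] rot [ 0.0071  0.0027 -0.0015]
[220.1   1.8 424.1  40.3 445.6 303.1  36.5] [ 0.1 -0.  -0.  -0.   0.1 -0.   0.   0.1  0.1 -0.1 -0.1 -0. ] 0.025592169939623936 [3.9032303  2.8332322  2.03732404 0.63759506 0.3868163  0.14310974
 0.1013065 ]
[ 0.70520424 -0.00706808 -0.70896898]
```

```bash
cat > k.py <<'E'
from g import *
from scipy.optimize import least_squares
V=[220.1,1.8,424.1,40.3,445.6,303.1,36.5]
Ry=lambda a:Rn.from_euler('y',a);Rz=lambda a:Rn.from_euler('z',a)
LO=np.array([-3.03,-.79,.23,-1.04,0,-2.55]);HI=np.array([3.03,2.21,2.52,4.18,3.07,2.55])
Q0=np.array([-.592,-.414,2.221,.667,.794,.544])
def fk(q,c=0):
    h,a,L1,o2,L2,Lt,d=V
    R=Rz(q[0]);P=R.apply([a,d,h]);R=R*Ry(q[1]);P=P+R.apply([0,0,L1]);R=R*Ry(q[2]);P=P+R.apply([o2,0,L2])
    R=R*Rz(q[3])*Ry(q[4]);P=P+R.apply([0,0,Lt]);return P,R*Rz(q[5]+c)
R0=fk(Q0)[1];CC=None
def setc():
    T=Rn.from_euler('xyz',[3.136,-.783,.092]);return (R0.inv()*T).as_rotvec()
CC=setc()[2]
def tg(pitch,head=0):
    return Rz(head)*tgt(pitch) if head else tgt(pitch)
def ik(P,T,q):
    f=lambda q:np.r_[(fk(q,CC)[0]-P)/100,(fk(q,CC)[1].inv()*T).as_rotvec()]
    return least_squares(f,np.clip(q,LO+1e-3,HI-1e-3),bounds=(LO,HI))
if __name__=="__main__":
    print(setc())
    for pitch in(30,45,60,75):
      for gx in(-44,):
        out=[]
        for sgn in(1,-1):
            q=Q0
            for a in np.arange(0,181,20)*sgn:
                T=tg(pitch);g=np.array([gx,90*np.sin(np.radians(a)),135+90*np.cos(np.radians(a))])
                r=ik(S+RS.apply(g)+19*T.as_matrix()[:,2],T,q);ok=r.cost<1e-6
                m=np.min(np.minimum(r.x-LO,HI-r.x));out.append((a,ok,round(m,2),np.round(r.x,2)))
                if ok:q=r.x
        print(pitch)
        for o in out:print(*o)
E
python3 k.py
```

```text
[1.95542754e-04 2.29301692e-04 1.57069201e+00]
30
0 True 0.55 [-0.34 -0.09  1.97  0.29  0.81  0.99]
20 True 0.52 [-0.26 -0.11  2.    0.25  0.78  1.08]
40 True 0.49 [-0.19 -0.11  2.03  0.21  0.72  1.16]
60 True 0.45 [-0.13 -0.09  2.07  0.19  0.65  1.22]
80 True 0.41 [-0.1  -0.04  2.11  0.18  0.57  1.24]
100 True 0.38 [-0.1   0.01  2.14  0.21  0.48  1.21]
120 True 0.35 [-0.13  0.07  2.17  0.29  0.41  1.1 ]
140 True 0.34 [-0.19  0.13  2.18  0.41  0.36  0.94]
160 True 0.34 [-0.26  0.18  2.17  0.54  0.34  0.75]
180 True 0.36 [-0.34  0.21  2.15  0.62  0.36  0.6 ]
0 True 0.55 [-0.34 -0.09  1.97  0.29  0.81  0.99]
-20 True 0.57 [-0.41 -0.06  1.95  0.34  0.81  0.89]
-40 True 0.57 [-0.47 -0.02  1.95  0.38  0.8   0.8 ]
-60 True 0.57 [-0.51  0.03  1.95  0.43  0.76  0.71]
-80 True 0.55 [-0.53  0.09  1.97  0.47  0.7   0.64]
-100 True 0.51 [-0.53  0.14  2.01  0.52  0.63  0.58]
-120 True 0.48 [-0.51  0.18  2.04  0.57  0.55  0.53]
-140 True 0.44 [-0.47  0.21  2.08  0.62  0.48  0.51]
-160 True 0.4 [-0.41  0.22  2.12  0.64  0.41  0.52]
-180 True 0.36 [-0.34  0.21  2.15  0.62  0.36  0.6 ]
45
0 True 0.37
[... 2397 characters left out ...]
2.52  2.75  1.12 -1.49]
140 True 0.03 [-0.35  0.53  2.49  2.68  1.2  -1.51]
160 True 0.06 [-0.45  0.59  2.46  2.58  1.23 -1.52]
180 True 0.1 [-0.55  0.62  2.42  2.47  1.23 -1.51]
0 True 0.08 [-0.55 -0.08  2.44  2.13  0.76 -0.9 ]
-20 True 0.11 [-0.64 -0.02  2.41  2.05  0.82 -0.89]
-40 True 0.14 [-0.71  0.06  2.38  2.03  0.89 -0.93]
-60 True 0.17 [-0.76  0.16  2.35  2.03  0.95 -1.  ]
-80 True 0.18 [-0.78  0.27  2.34  2.07  1.01 -1.09]
-100 True 0.18 [-0.78  0.37  2.34  2.12  1.06 -1.19]
-120 True 0.17 [-0.76  0.47  2.35  2.19  1.11 -1.3 ]
-140 True 0.16 [-0.71  0.55  2.36  2.27  1.15 -1.39]
-160 True 0.13 [-0.64  0.6   2.39  2.37  1.2  -1.46]
-180 True 0.1 [-0.55  0.62  2.42  2.47  1.23 -1.51]
```

```bash
python3 -c "
from g import *
go([-72,-12.4,251],45);go([-31.6,-12.4,210.7],45)"
```

```text
dpos [0.026  0.0001 0.0246] rot [ 0.0071  0.0027 -0.0015]
dpos [ 0.0263 -0.0003  0.0817] rot [ 0.0071  0.0027 -0.0015]
```

```bash
python3 -m pendant '[{"claw":0.05,"delta_pos":[0.026,0,0.0246],"rotation":[0.007,0.003,-0.001]},{"claw":0.05,"delta_pos":[0.026,0,0.045],"rotation":[0.007,0.003,-0.001]},{"claw":0.05,"delta_pos":[0.026,0,0.065],"rotation":[0.007,0.003,-0.001]},{"claw":0.05,"delta_pos":[0.026,0,0.0817],"rotation":[0.007,0.003,-0.001]},{"claw":0.05,"delta_pos":[0.026,0,0.0817],"rotation":[0.007,0.003,-0.001]}]'
python3 - <<'E'
from g import *
st()
for n,(x0,y0,w,hh),k in(("top",(290,150,200,150),4),("side",(230,120,200,150),4)):
    im=manip.camera(n)[y0:y0+hh,x0:x0+w,::-1]
    cv2.imwrite(f"pics/{n}1z.png",cv2.resize(im,None,fx=k,fy=k,interpolation=cv2.INTER_CUBIC))
E
```

```text
clock: 4.72
eef_pos: [520.4, -86.9, 208.6]
eef_rot: [-3.141, -0.783, 0.095]
wrist_force: [0.9, 0.1, 1.1]
finger_gap: 50.0
t 4.72 pos [520.4 -86.9 208.6] stand [-32.2 -12.3 208.6] gap 50.0 F [0.86 0.04 1.07] M [-0.04  0.39  0.04]
joints [-0.449 -0.167  2.148  0.729  0.581  0.525] z [ 0.705  0.001 -0.709] y [ 0.001 -1.    -0.001]
```

View pics/top1z.png

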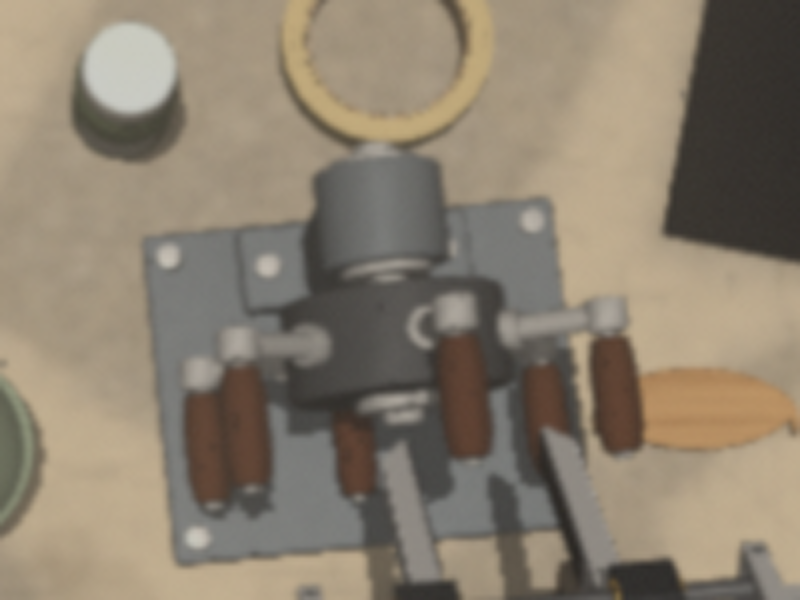

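View pics/side1z.png

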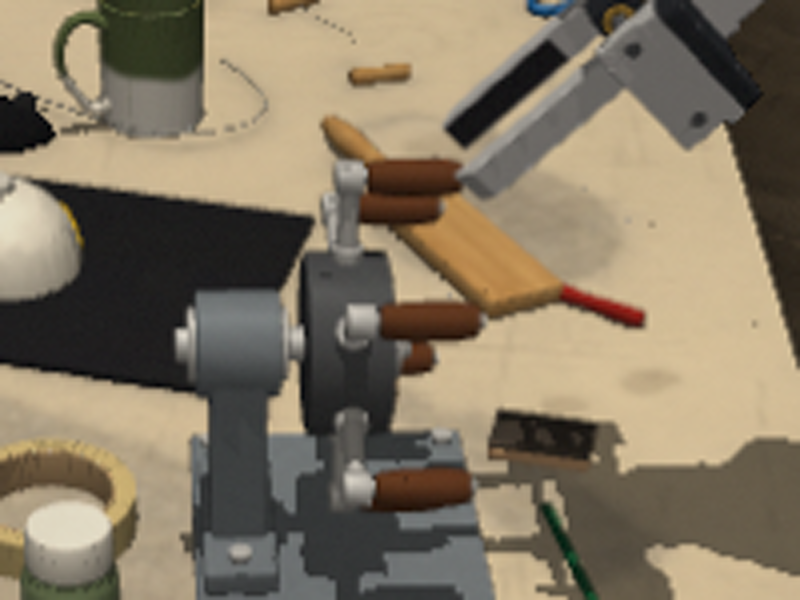

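Run:
```python
from g import *
st()
for n,(x0,y0,w,hh),k in(("top",(290,150,200,150),4),("side",(230,120,200,150),4)):
    im=manip.camera(n)[y0:y0+hh,x0:x0+w,::-1]
    cv2.imwrite(f"pics/{n}2z.png",cv2.resize(im,None,fx=k,fy=k,interpolation=cv2.INTER_CUBIC))
    print(n,(proj(n,cur()[1])-[x0,y0])*k)
```

```text
t 4.83 pos [520.5 -87.2 210.1] stand [-32.2 -12.6 210.1] gap 49.9 F [-0.14 -1.08 -0.15] M [-0.06  0.45  0.02]
joints [-0.449 -0.169  2.147  0.728  0.582  0.526] z [ 0.707  0.    -0.707] y [ 0. -1.  0.]
top [[458.3525799 399.2757444]]
side [[411.48924398 199.50122547]]
```

View pics/top2z.png

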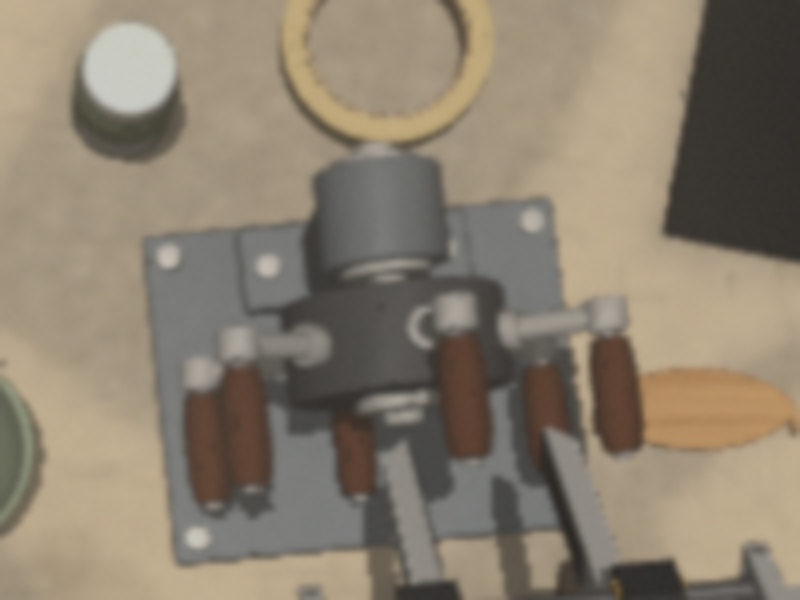

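View pics/side2z.png

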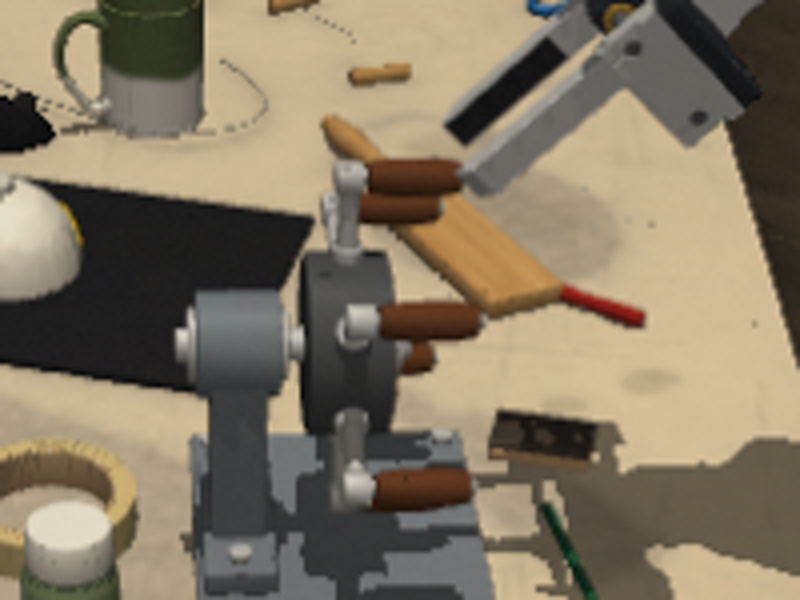

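Run:
```python
from g import *
def tri(ut,us):
    A=[];b=[]
    for n,uv in(("top",ut),("side",us)):
        o,r=ray(n,[uv]);r=r[0]/np.linalg.norm(r[0]);M=np.eye(3)-np.outer(r,r);A.append(M);b.append(M@o)
    return np.linalg.lstsq(np.vstack(A),np.concatenate(b),rcond=None)
z=lambda p:np.array(p)/4+[290,150]
y=lambda p:np.array(p)/4+[230,120]
s,p,R=cur()
for a,b in((z((395,445)),y((480,188))),(z((557,430)),y((455,135)))):
    q=tri(a,b);print(q[0],RS.inv().apply(q[0]-S),R.inv().apply(q[0]-p),q[1])
```

```text
[494.52860469 -58.29616784 234.81646124] [-55.26275075  18.60138852 234.81646124] [  0.55347432 -31.40426746 -33.38305417] [69.59913408]
[ 502.61472468 -121.35686698  231.61037385] [-53.16307988 -44.94094771 231.61037385] [ -0.24048409  32.13620699 -29.60233398] [27.93594212]
```

```bash
python3 -m pendant '[{"claw":0.05,"delta_pos":[0,0,0.01],"rotation":[0,0,0]},{"claw":0.05,"delta_pos":[0,0,0.02],"rotation":[0,0,0]},{"claw":0.05,"delta_pos":[0,0,0.02],"rotation":[0,0,0]}]'
python3 - <<'E'
from g import *
st()
for n,(x0,y0,w,hh),k in(("top",(290,150,200,150),4),("side",(230,120,200,150),4)):
    im=manip.camera(n)[y0:y0+hh,x0:x0+w,::-1]
    cv2.imwrite(f"pics/{n}3z.png",cv2.resize(im,None,fx=k,fy=k,interpolation=cv2.INTER_CUBIC))
    print(n,(proj(n,cur()[1])-[x0,y0])*k)
E
```

```text
clock: 5.3
eef_pos: [534.8, -85.8, 195.8]
eef_rot: [-3.141, -0.785, 0.095]
wrist_force: [-0.6, 0.9, 0.1]
finger_gap: 49.9
t 5.3 pos [534.8 -85.8 195.8] stand [-17.8 -12.6 195.8] gap 49.9 F [-0.51  0.91  0.1 ] M [-0.04  0.42  0.01]
joints [-0.427 -0.114  2.137  0.763  0.535  0.496] z [ 0.707  0.    -0.707] y [ 0. -1. -0.]
top [[448.67346795 368.00084912]]
side [[382.4073294  224.97578579]]
```

View pics/top3z.png

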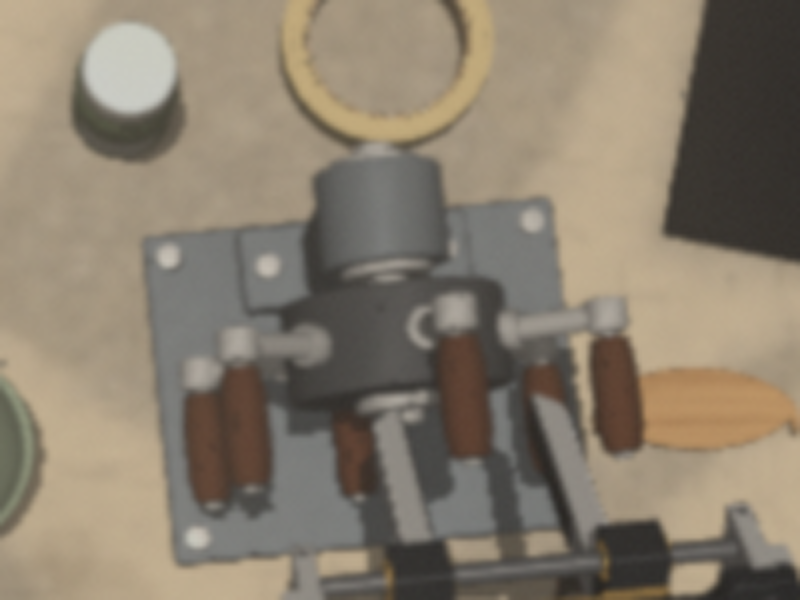

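View pics/side3z.png

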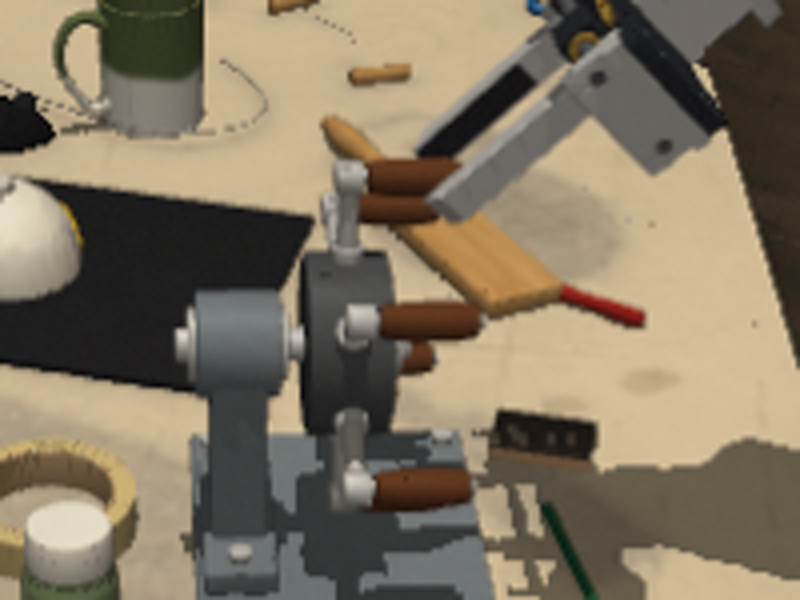

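```bash
python3 -m pendant '[{"claw":0.05,"delta_pos":[0,0,0.011],"rotation":[0,0,0]},{"claw":0.03,"delta_pos":[0,0,0.011],"rotation":[0,0,0]},{"claw":0.0,"delta_pos":[0,0,0.011],"rotation":[0,0,0]},{"claw":0.0,"delta_pos":[0,0,0.011],"rotation":[0,0,0]},{"claw":0.0,"delta_pos":[0,0,0.011],"rotation":[0,0,0]}]' 15
python3 - <<'E'
from g import *
st()
for n,(x0,y0,w,hh),k in(("top",(290,150,200,150),4),("side",(230,120,200,150),4)):
    im=manip.camera(n)[y0:y0+hh,x0:x0+w,::-1]
    cv2.imwrite(f"pics/{n}4z.png",cv2.resize(im,None,fx=k,fy=k,interpolation=cv2.INTER_CUBIC))
E
```

```text
clock: 6.02
eef_pos: [542.4, -85.2, 188.9]
eef_rot: [3.141, -0.786, 0.095]
wrist_force: [0.9, 0.4, -0.4]
finger_gap: 19.5
t 6.03 pos [542.4 -85.2 188.9] stand [-10.1 -12.7 188.9] gap 19.5 F [ 0.98  0.33 -0.43] M [-0.02  0.45  0.  ]
joints [-0.416 -0.085  2.13   0.784  0.512  0.478] z [ 0.707 -0.    -0.707] y [-0. -1.  0.]
```

View pics/top4z.png

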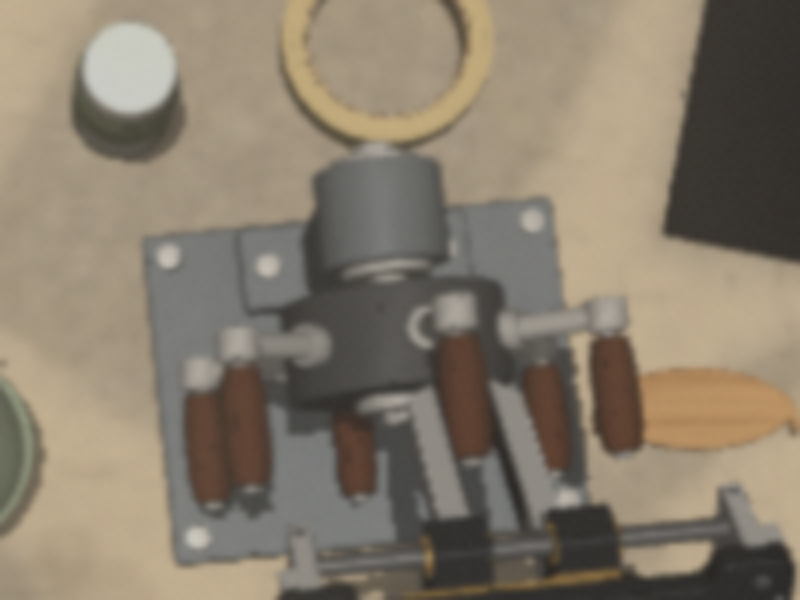

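View pics/side4z.png

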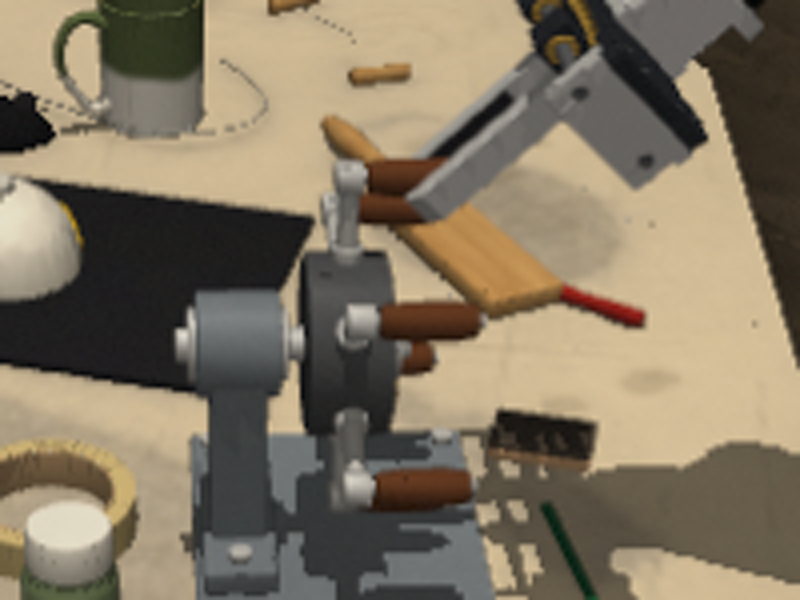

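```bash
cat > lg.py <<'E'
import sys,json
from g import *
n=int(sys.argv[1]) if len(sys.argv)>1 else 3
rec=[]
for i in range(n+1):
    s=manip.read_state();rec.append(dict(t=float(s['clock']),q=[float(v) for v in s['joints']],p=[float(v) for v in s['eef_pos']],F=[float(v) for v in s['wrist_force']],M=[float(v) for v in s['moment']],e=[float(v) for v in s['effort']],gap=float(s['finger_gap'])))
    if i<n: manip.camera("side")
open('log.jsonl','a').write(json.dumps(rec)+"\n")
f=lambda k:np.array([r[k] for r in rec])
p=RS.inv().apply(f('p').mean(0)-S)
y,z=p[1]-(-12.7)+90*np.sin(np.radians(-7.9)),p[2]-188.9+90*np.cos(np.radians(-7.9))
print("t",round(rec[-1]['t'],2),"p",np.round(p,1),"a",round(np.degrees(np.arctan2(y,z)),1),"r",round(np.hypot(y,z),1),"gap",round(rec[-1]['gap'],1))
print(" F",np.round(RS.inv().apply(f('F').mean(0)),2),"sd",np.round(f('F').std(0),2)," M",np.round(RS.inv().apply(f('M').mean(0)),3),"sd",np.round(f('M').std(0),3)," e",np.round(f('e').mean(0),3),"sd",np.round(f('e').std(0),3))
E
python3 lg.py 8
python3 -c "
from g import *
a0=np.radians(-7.9)
for d in range(-40,45,4):
    a=a0+np.radians(d);dy=90*(np.sin(a)-np.sin(a0));dz=90*(np.cos(a)-np.cos(a0));print(d,np.round([.707*dz/1e3,-dy/1e3,-.707*dz/1e3],4))"
```

```text
t 6.53 p [-10.1 -12.7 188.8] a -7.9 r 89.9 gap 20.0
 F [-1.39 -0.1   1.21] sd [0.57 0.6  0.53]  M [0.011 0.435 0.025] sd [0.039 0.027 0.021]  e [ 8.6000e-02 -2.7615e+01 -3.3181e+01  8.6200e-01 -9.3000e-01  2.3000e-02] sd [0.059 0.202 0.059 0.002 0.003 0.   ]
-40 [-0.0204  0.0544  0.0204]
-36 [-0.0172  0.05    0.0172]
-32 [-0.0142  0.0454  0.0142]
-28 [-0.0115  0.0404  0.0115]
-24 [-0.009   0.0352  0.009 ]
-20 [-0.0068  0.0297  0.0068]
-16 [-0.0049  0.0241  0.0049]
-12 [-0.0032  0.0183  0.0032]
-8 [-0.0018  0.0123  0.0018]
-4 [-0.0008  0.0062  0.0008]
0 [ 0. -0. -0.]
4 [ 0.0005 -0.0062 -0.0005]
8 [ 0.0006 -0.0125 -0.0006]
12 [ 0.0004 -0.0188 -0.0004]
16 [-0.     -0.0251  0.    ]
20 [-0.0008 -0.0312  0.0008]
24 [-0.0019 -0.0373  0.0019]
28 [-0.0033 -0.0433  0.0033]
32 [-0.0049 -0.0491  0.0049]
36 [-0.0069 -0.0548  0.0069]
40 [-0.0091 -0.0602  0.0091]
44 [-0.0116 -0.0654  0.0116]
```

```bash
python3 -m pendant '[{"claw":0,"delta_pos":[0.0005,-0.0062,-0.0005],"rotation":[0,0,0]},{"claw":0,"delta_pos":[0.0006,-0.0125,-0.0006],"rotation":[0,0,0]}]' 25 >/dev/null; python3 lg.py 4
python3 -m pendant '[{"claw":0,"delta_pos":[-0.0002,-0.0063,0.0002],"rotation":[0,0,0]},{"claw":0,"delta_pos":[-0.0006,-0.0126,0.0006],"rotation":[0,0,0]}]' >/dev/null; python3 lg.py 4
python3 -m pendant '[{"claw":0,"delta_pos":[-0.0008,-0.0061,0.0008],"rotation":[0,0,0]},{"claw":0,"delta_pos":[-0.0019,-0.0122,0.0019],"rotation":[0,0,0]}]' >/dev/null; python3 lg.py 4
python3 -m pendant '[{"claw":0,"delta_pos":[-0.0014,-0.006,0.0014],"rotation":[0,0,0]},{"claw":0,"delta_pos":[-0.003,-0.0118,0.003],"rotation":[0,0,0]}]' >/dev/null; python3 lg.py 4
```

```text
t 6.97 p [-10.1   0.4 189.6] a 0.5 r 89.9 gap 19.6
 F [-1.65 -0.36  1.49] sd [1.09 1.64 0.36]  M [-0.028  0.525 -0.026] sd [0.219 0.051 0.252]  e [ 1.0500e-01 -2.6620e+01 -3.3452e+01  8.8600e-01 -9.6700e-01 -2.0000e-03] sd [0.338 0.279 0.059 0.236 0.48  0.308]
t 7.42 p [-10.2  13.5 188.6] a 8.8 r 89.9 gap 19.7
 F [-1.01 -0.08  0.47] sd [1.03 1.59 0.63]  M [ 0.012  0.521 -0.012] sd [0.213 0.108 0.212]  e [-1.9700e-01 -2.6634e+01 -3.3738e+01  8.0600e-01 -1.1350e+00 -1.5000e-02] sd [0.374 0.214 0.097 0.24  0.504 0.299]
t 7.88 p [-10.2  26.3 185.7] a 17.2 r 90.0 gap 19.3
 F [ 0.13  0.34 -0.37] sd [0.73 1.73 0.37]  M [0.032 0.475 0.023] sd [0.208 0.121 0.211]  e [-4.5600e-01 -2.6669e+01 -3.3657e+01  6.9200e-01 -1.1830e+00 -1.7000e-02] sd [0.368 0.313 0.107 0.205 0.516 0.265]
t 8.32 p [-10.4  38.5 181.1] a 25.6 r 90.1 gap 19.6
 F [ 3.77 -0.81 -3.76] sd [0.82 1.33 0.83]  M [-0.145  0.446 -0.179] sd [0.193 0.154 0.225]  e [ -0.107 -28.236 -33.673   0.683  -0.94   -0.034] sd [0.311 0.375 0.132 0.176 0.514 0.232]
```

Run:
```python
import json
from g import *
for l in open('log.jsonl'):
    for r in json.loads(l):print(round(r['t'],2),np.round(RS.inv().apply(np.array(r['p'])-S)[1:],2),np.round(RS.inv().apply(r['F']),1),np.round(RS.inv().apply(r['M']),2),np.round(r['e'],2))
    print()
```

```text
6.12 [-12.75 188.83] [-1.2 -0.2  0.4] [0.02 0.39 0.02] [-2.000e-02 -2.796e+01 -3.327e+01  8.600e-01 -9.200e-01  2.000e-02]
6.17 [-12.72 188.83] [-1.1 -0.3  0.5] [0.03 0.41 0.01] [ 2.000e-02 -2.786e+01 -3.325e+01  8.600e-01 -9.300e-01  2.000e-02]
6.22 [-12.76 188.82] [-0.5 -0.8  1.1] [0.01 0.44 0.07] [ 4.000e-02 -2.776e+01 -3.323e+01  8.600e-01 -9.300e-01  2.000e-02]
6.28 [-12.74 188.81] [-0.9 -0.1  1. ] [0.07 0.45 0.02] [ 7.000e-02 -2.767e+01 -3.320e+01  8.600e-01 -9.300e-01  2.000e-02]
6.33 [-12.74 188.78] [-1.2  1.   0.9] [0.05 0.42 0.  ] [ 9.000e-02 -2.759e+01 -3.318e+01  8.600e-01 -9.300e-01  2.000e-02]
6.38 [-12.73 188.78] [-1.5  0.4  2. ] [0.02 0.46 0.04] [ 1.100e-01 -2.752e+01 -3.316e+01  8.600e-01 -9.300e-01  2.000e-02]
6.42 [-12.77 188.79] [-1.6 -0.3  1.8] [-0.01  0.42  0.04] [ 1.300e-01 -2.745e+01 -3.313e+01  8.600e-01 -9.300e-01  2.000e-02]
6.47 [-12.74 188.75] [-2.2 -1.   1.7] [-0.06  0.44  0.  ] [ 1.500e-01 -2.739e+01 -3.311e+01  8.600e-01 -9.300e-01  2.000e-02]
6.53 [-12.76 188.77] [-2.3  0.5  1.2] [-0.03  0.49  0.01] [ 1.700e-01 -2.734e+01 -3.309e+01  8.600e-01 -9.300e
[... 1387 characters left out ...]
[ 26.39 185.67] [ 1.4  2.3 -0.8] [0.27 0.45 0.2 ] [ -0.77 -26.97 -33.76   0.53  -1.67   0.18]
7.88 [ 26.26 185.69] [-0.4  1.8 -0.2] [0.18 0.5  0.24] [ -0.85 -26.8  -33.71   0.56  -1.6    0.08]

8.12 [ 38.2  181.24] [ 2.  -2.7 -3.2] [-0.46  0.6  -0.58] [  0.34 -27.59 -33.79   1.03  -0.33  -0.35]
8.18 [ 38.69 180.95] [ 4.3 -1.7 -2.4] [-0.27  0.16 -0.26] [ -0.32 -28.06 -33.47   0.67  -0.29  -0.26]
8.22 [ 38.67 181.09] [ 4.  -0.8 -4.6] [-0.07  0.57 -0.08] [  0.2  -28.41 -33.56   0.57  -1.36   0.26]
8.28 [ 38.63 181.04] [ 4.   0.8 -4.2] [ 0.03  0.48 -0.01] [ -0.35 -28.63 -33.77   0.56  -1.4    0.13]
8.32 [ 38.56 181.07] [ 4.6  0.3 -4.4] [0.04 0.43 0.04] [ -0.4  -28.5  -33.78   0.59  -1.31   0.05]
```

```bash
cat > rows.py <<'E'
import sys,numpy as np
a0=float(sys.argv[1]);st=float(sys.argv[2]);n=int(sys.argv[3]);calls=int(sys.argv[4])
for c in range(calls):
    A=np.radians(a0+c*st*n);out=[]
    for i in range(1,n+1):
        a=A+np.radians(st*i);dy=.09*(np.sin(a)-np.sin(A));dz=.09*(np.cos(a)-np.cos(A))
        out.append('[%.4f,%.4f,%.4f]'%(.707*dz,-dy,-.707*dz))
    print(a0+c*st*n,' '.join(out))
E
python3 rows.py 25.6 -2 4 6
cat > l1.py <<'E'
import json
from g import *
s=manip.read_state();f=lambda k:[float(v) for v in s[k]]
r=dict(t=float(s['clock']),q=f('joints'),qd=f('qd'),p=f('eef_pos'),F=f('wrist_force'),M=f('moment'),e=f('effort'))
open('mlog.jsonl','a').write(json.dumps(r)+"\n")
p=RS.inv().apply(np.array(r['p'])-S);y,z=p[1]-(-12.7)+90*np.sin(np.radians(-7.9)),p[2]-188.9+90*np.cos(np.radians(-7.9))
print("t",round(r['t'],2),"p",np.round(p,1),"a",round(np.degrees(np.arctan2(y,z)),1),"r",round(np.hypot(y,z),1),"gap",round(s['finger_gap'],1),"F",np.round(RS.inv().apply(r['F']),2),"M",np.round(RS.inv().apply(r['M']),2),"e",np.round(r['e'],2)[[0,3,4,5]])
E
```

```text
25.6 [0.0009,0.0029,-0.0009] [0.0018,0.0058,-0.0018] [0.0026,0.0087,-0.0026] [0.0033,0.0117,-0.0033]
17.6 [0.0006,0.0030,-0.0006] [0.0012,0.0061,-0.0012] [0.0017,0.0091,-0.0017] [0.0021,0.0122,-0.0021]
9.600000000000001 [0.0003,0.0031,-0.0003] [0.0006,0.0062,-0.0006] [0.0008,0.0094,-0.0008] [0.0009,0.0125,-0.0009]
1.6000000000000014 [0.0000,0.0031,-0.0000] [-0.0000,0.0063,0.0000] [-0.0002,0.0094,0.0002] [-0.0004,0.0125,0.0004]
-6.399999999999999 [-0.0003,0.0031,0.0003] [-0.0006,0.0062,0.0006] [-0.0011,0.0093,0.0011] [-0.0016,0.0123,0.0016]
-14.399999999999999 [-0.0006,0.0030,0.0006] [-0.0013,0.0060,0.0013] [-0.0020,0.0090,0.0020] [-0.0028,0.0119,0.0028]
```

```bash
python3 -m pendant '[{"claw":0,"delta_pos":[0.0009,0.0029,-0.0009],"rotation":[0,0,0]},{"claw":0,"delta_pos":[0.0018,0.0058,-0.0018],"rotation":[0,0,0]},{"claw":0,"delta_pos":[0.0026,0.0087,-0.0026],"rotation":[0,0,0]},{"claw":0,"delta_pos":[0.0033,0.0117,-0.0033],"rotation":[0,0,0]}]' >/dev/null; python3 l1.py
python3 -m pendant '[{"claw":0,"delta_pos":[0.0006,0.003,-0.0006],"rotation":[0,0,0]},{"claw":0,"delta_pos":[0.0012,0.0061,-0.0012],"rotation":[0,0,0]},{"claw":0,"delta_pos":[0.0017,0.0091,-0.0017],"rotation":[0,0,0]},{"claw":0,"delta_pos":[0.0021,0.0122,-0.0021],"rotation":[0,0,0]}]' >/dev/null; python3 l1.py
python3 -m pendant '[{"claw":0,"delta_pos":[0.0003,0.0031,-0.0003],"rotation":[0,0,0]},{"claw":0,"delta_pos":[0.0006,0.0062,-0.0006],"rotation":[0,0,0]},{"claw":0,"delta_pos":[0.0008,0.0094,-0.0008],"rotation":[0,0,0]},{"claw":0,"delta_pos":[0.0009,0.0125,-0.0009],"rotation":[0,0,0]}]' >/dev/null; python3 l1.py
python3 -m pendant '[{"claw":0,"delta_pos":[0,0.0031,0],"rotation":[0,0,0]},{"claw":0,"delta_pos":[0,0.0063,0],"rotation":[0,0,0]},{"claw":0,"delta_pos":[-0.0002,0.0094,0.0002],"rotation":[0,0,0]},{"claw":0,"delta_pos":[-0.0004,0.0125,0.0004],"rotation":[0,0,0]}]' >/dev/null; python3 l1.py
python3 -m pendant '[{"claw":0,"delta_pos":[-0.0003,0.0031,0.0003],"rotation":[0,0,0]},{"claw":0,"delta_pos":[-0.0006,0.0062,0.0006],"rotation":[0,0,0]},{"claw":0,"delta_pos":[-0.0011,0.0093,0.0011],"rotation":[0,0,0]},{"claw":0,"delta_pos":[-0.0016,0.0123,0.0016],"rotation":[0,0,0]}]' >/dev/null; python3 l1.py
python3 -m pendant '[{"claw":0,"delta_pos":[-0.0006,0.003,0.0006],"rotation":[0,0,0]},{"claw":0,"delta_pos":[-0.0013,0.006,0.0013],"rotation":[0,0,0]},{"claw":0,"delta_pos":[-0.002,0.009,0.002],"rotation":[0,0,0]},{"claw":0,"delta_pos":[-0.0028,0.0119,0.0028],"rotation":[0,0,0]}]' >/dev/null; python3 l1.py
```

```text
t 8.82 p [-10.4  26.6 185.7] a 17.4 r 90.1 gap 19.3 F [ 3.9   0.96 -4.81] M [0.1  0.48 0.08] e [-0.21  0.57 -1.35  0.16]
t 9.32 p [-10.3  14.2 188.7] a 9.3 r 90.1 gap 19.2 F [ 4.81  1.09 -5.17] M [0.09 0.45 0.08] e [-0.41  0.6  -1.32  0.18]
t 9.82 p [-10.3   1.5 189.9] a 1.2 r 90.1 gap 19.4 F [ 5.33  1.56 -5.28] M [0.17 0.43 0.11] e [-0.72  0.63 -1.29  0.18]
t 10.32 p [-10.3 -11.1 189.2] a -6.8 r 90.1 gap 19.8 F [ 5.94  1.72 -5.26] M [0.21 0.37 0.2 ] e [-0.97  0.64 -1.28  0.19]
t 10.82 p [-10.3 -23.4 186.8] a -14.8 r 90.1 gap 19.6 F [ 5.49  2.53 -4.86] M [0.25 0.41 0.27] e [-1.28  0.65 -1.26  0.2 ]
t 11.32 p [-10.2 -35.3 182.7] a -22.9 r 90.1 gap 19.4 F [ 5.46  2.27 -3.69] M [0.29 0.38 0.28] e [-1.55  0.65 -1.24  0.21]
```

```bash
python3 rows.py -22.4 -2 4 5; python3 rows.py -62.4 2 4 11
```

```text
-22.4 [-0.0009,0.0029,0.0009] [-0.0018,0.0057,0.0018] [-0.0029,0.0085,0.0029] [-0.0039,0.0112,0.0039]
-30.4 [-0.0012,0.0027,0.0012] [-0.0024,0.0053,0.0024] [-0.0037,0.0079,0.0037] [-0.0050,0.0104,0.0050]
-38.4 [-0.0014,0.0024,0.0014] [-0.0029,0.0048,0.0029] [-0.0044,0.0071,0.0044] [-0.0060,0.0093,0.0060]
-46.4 [-0.0016,0.0021,0.0016] [-0.0033,0.0042,0.0033] [-0.0051,0.0061,0.0051] [-0.0068,0.0080,0.0068]
-54.4 [-0.0018,0.0018,0.0018] [-0.0037,0.0035,0.0037] [-0.0056,0.0051,0.0056] [-0.0076,0.0066,0.0076]
-62.4 [0.0019,-0.0015,-0.0019] [0.0039,-0.0031,-0.0039] [0.0057,-0.0048,-0.0057] [0.0076,-0.0066,-0.0076]
-54.4 [0.0018,-0.0019,-0.0018] [0.0035,-0.0038,-0.0035] [0.0052,-0.0059,-0.0052] [0.0068,-0.0080,-0.0068]
-46.4 [0.0016,-0.0022,-0.0016] [0.0031,-0.0045,-0.0031] [0.0046,-0.0068,-0.0046] [0.0060,-0.0093,-0.0060]
-38.4 [0.0013,-0.0025,-0.0013] [0.0026,-0.0051,-0.0026] [0.0039,-0.0077,-0.0039] [0.0050,-0.0104,-0.0050]
-30.4 [0.0011,-0.0027,-0.0011] [0.0021,-0.0055,-0.0021] [0.0031,-0.0084,-0.0031] [0.0039,-0.0112,-0.0039]
-22.4 [0.0008,-0.0029,-0.0008] [0.0015,-0.0059,-0.0015] [0.0022,-0.0089,-0.0022] [0.0028,-0.0119,-0.0028]
-14.399999999999999 [0.0005,-0.0031,-0.0005] [0.0010,-0.0061,-0.0010] [0.0013,-0.0092,-0.0013] [0.0016,-0.0123,-0.0016]
-6.399999999999999 [0.0002,-0.0031,-0.0002] [0.0003,-0.0063,-0.0003] [0.0004,-0.0094,-0.0004] [0.0004,-0.0125,-0.0004]
1.6000000000000014 [-0.0001,-0.0031,0.0001] [-0.0003,-0.0063,0.0003] [-0.0005,-0.0094,0.0005] [-0.0009,-0.0125,0.0009]
9.600000000000001 [-0.0004,-0.0031,0.0004] [-0.0009,-0.0062,0.0009] [-0.0015,-0.0092,0.0015] [-0.0021,-0.0122,0.0021]
17.6 [-0.0007,-0.0030,0.0007] [-0.0015,-0.0059,0.0015] [-0.0023,-0.0088,0.0023] [-0.0033,-0.0117,0.0033]
```

```bash
python3 -m pendant '[{"claw":0,"delta_pos":[-0.0009,0.0029,0.0009],"rotation":[0,0,0]},{"claw":0,"delta_pos":[-0.0018,0.0057,0.0018],"rotation":[0,0,0]},{"claw":0,"delta_pos":[-0.0029,0.0085,0.0029],"rotation":[0,0,0]},{"claw":0,"delta_pos":[-0.0039,0.0112,0.0039],"rotation":[0,0,0]}]' >/dev/null; python3 l1.py
python3 -m pendant '[{"claw":0,"delta_pos":[-0.0012,0.0027,0.0012],"rotation":[0,0,0]},{"claw":0,"delta_pos":[-0.0024,0.0053,0.0024],"rotation":[0,0,0]},{"claw":0,"delta_pos":[-0.0037,0.0079,0.0037],"rotation":[0,0,0]},{"claw":0,"delta_pos":[-0.005,0.0104,0.005],"rotation":[0,0,0]}]' >/dev/null; python3 l1.py
python3 -m pendant '[{"claw":0,"delta_pos":[-0.0014,0.0024,0.0014],"rotation":[0,0,0]},{"claw":0,"delta_pos":[-0.0029,0.0048,0.0029],"rotation":[0,0,0]},{"claw":0,"delta_pos":[-0.0044,0.0071,0.0044],"rotation":[0,0,0]},{"claw":0,"delta_pos":[-0.006,0.0093,0.006],"rotation":[0,0,0]}]' >/dev/null; python3 l1.py
python3 -m pendant '[{"claw":0,"delta_pos":[-0.0016,0.0021,0.0016],"rotation":[0,0,0]},{"claw":0,"delta_pos":[-0.0033,0.0042,0.0033],"rotation":[0,0,0]},{"claw":0,"delta_pos":[-0.0051,0.0061,0.0051],"rotation":[0,0,0]},{"claw":0,"delta_pos":[-0.0068,0.008,0.0068],"rotation":[0,0,0]}]' >/dev/null; python3 l1.py
python3 -m pendant '[{"claw":0,"delta_pos":[-0.0018,0.0018,0.0018],"rotation":[0,0,0]},{"claw":0,"delta_pos":[-0.0037,0.0035,0.0037],"rotation":[0,0,0]},{"claw":0,"delta_pos":[-0.0056,0.0051,0.0056],"rotation":[0,0,0]},{"claw":0,"delta_pos":[-0.0076,0.0066,0.0076],"rotation":[0,0,0]}]' >/dev/null; python3 l1.py
```

```text
t 11.82 p [-10.2 -46.5 177.1] a -30.8 r 90.1 gap 19.0 F [ 5.48  3.53 -3.99] M [0.43 0.34 0.29] e [-1.94  0.67 -1.29  0.2 ]
t 12.32 p [-10.2 -56.8 169.8] a -38.9 r 90.0 gap 19.5 F [ 4.41  3.31 -4.05] M [0.46 0.34 0.46] e [-2.18  0.66 -1.27  0.22]
t 12.82 p [-10.1 -66.1 161.2] a -46.9 r 90.0 gap 19.6 F [ 4.21  3.65 -2.7 ] M [0.43 0.32 0.4 ] e [-2.19  0.66 -1.17  0.23]
t 13.32 p [-10.2 -74.  151.3] a -55.0 r 89.9 gap 19.5 F [ 4.47  4.28 -4.01] M [0.48 0.3  0.52] e [-2.61  0.67 -1.26  0.23]
t 13.82 p [-10.1 -80.5 140.5] a -63.1 r 90.0 gap 19.2 F [ 3.78  4.2  -2.79] M [0.54 0.27 0.49] e [-2.52  0.65 -1.11  0.25]
```

Now the same arc upward.

```bash
python3 -m pendant '[{"claw":0,"delta_pos":[0.0019,-0.0015,-0.0019],"rotation":[0,0,0]},{"claw":0,"delta_pos":[0.0039,-0.0031,-0.0039],"rotation":[0,0,0]},{"claw":0,"delta_pos":[0.0057,-0.0048,-0.0057],"rotation":[0,0,0]},{"claw":0,"delta_pos":[0.0076,-0.0066,-0.0076],"rotation":[0,0,0]}]' >/dev/null; python3 l1.py
python3 -m pendant '[{"claw":0,"delta_pos":[0.0018,-0.0019,-0.0018],"rotation":[0,0,0]},{"claw":0,"delta_pos":[0.0035,-0.0038,-0.0035],"rotation":[0,0,0]},{"claw":0,"delta_pos":[0.0052,-0.0059,-0.0052],"rotation":[0,0,0]},{"claw":0,"delta_pos":[0.0068,-0.008,-0.0068],"rotation":[0,0,0]}]' >/dev/null; python3 l1.py
python3 -m pendant '[{"claw":0,"delta_pos":[0.0016,-0.0022,-0.0016],"rotation":[0,0,0]},{"claw":0,"delta_pos":[0.0031,-0.0045,-0.0031],"rotation":[0,0,0]},{"claw":0,"delta_pos":[0.0046,-0.0068,-0.0046],"rotation":[0,0,0]},{"claw":0,"delta_pos":[0.006,-0.0093,-0.006],"rotation":[0,0,0]}]' >/dev/null; python3 l1.py
python3 -m pendant '[{"claw":0,"delta_pos":[0.0013,-0.0025,-0.0013],"rotation":[0,0,0]},{"claw":0,"delta_pos":[0.0026,-0.0051,-0.0026],"rotation":[0,0,0]},{"claw":0,"delta_pos":[0.0039,-0.0077,-0.0039],"rotation":[0,0,0]},{"claw":0,"delta_pos":[0.005,-0.0104,-0.005],"rotation":[0,0,0]}]' >/dev/null; python3 l1.py
python3 -m pendant '[{"claw":0,"delta_pos":[0.0011,-0.0027,-0.0011],"rotation":[0,0,0]},{"claw":0,"delta_pos":[0.0021,-0.0055,-0.0021],"rotation":[0,0,0]},{"claw":0,"delta_pos":[0.0031,-0.0084,-0.0031],"rotation":[0,0,0]},{"claw":0,"delta_pos":[0.0039,-0.0112,-0.0039],"rotation":[0,0,0]}]' >/dev/null; python3 l1.py
python3 -m pendant '[{"claw":0,"delta_pos":[0.0008,-0.0029,-0.0008],"rotation":[0,0,0]},{"claw":0,"delta_pos":[0.0015,-0.0059,-0.0015],"rotation":[0,0,0]},{"claw":0,"delta_pos":[0.0022,-0.0089,-0.0022],"rotation":[0,0,0]},{"claw":0,"delta_pos":[0.0028,-0.0119,-0.0028],"rotation":[0,0,0]}]' >/dev/null; python3 l1.py
python3 -m pendant '[{"claw":0,"delta_pos":[0.0005,-0.0031,-0.0005],"rotation":[0,0,0]},{"claw":0,"delta_pos":[0.001,-0.0061,-0.001],"rotation":[0,0,0]},{"claw":0,"delta_pos":[0.0013,-0.0092,-0.0013],"rotation":[0,0,0]},{"claw":0,"delta_pos":[0.0016,-0.0123,-0.0016],"rotation":[0,0,0]}]' >/dev/null; python3 l1.py
python3 -m pendant '[{"claw":0,"delta_pos":[0.0002,-0.0031,-0.0002],"rotation":[0,0,0]},{"claw":0,"delta_pos":[0.0003,-0.0063,-0.0003],"rotation":[0,0,0]},{"claw":0,"delta_pos":[0.0004,-0.0094,-0.0004],"rotation":[0,0,0]},{"claw":0,"delta_pos":[0.0004,-0.0125,-0.0004],"rotation":[0,0,0]}]' >/dev/null; python3 l1.py
python3 -m pendant '[{"claw":0,"delta_pos":[-0.0001,-0.0031,0.0001],"rotation":[0,0,0]},{"claw":0,"delta_pos":[-0.0003,-0.0063,0.0003],"rotation":[0,0,0]},{"claw":0,"delta_pos":[-0.0005,-0.0094,0.0005],"rotation":[0,0,0]},{"claw":0,"delta_pos":[-0.0009,-0.0125,0.0009],"rotation":[0,0,0]}]' >/dev/null; python3 l1.py
python3 -m pendant '[{"claw":0,"delta_pos":[-0.0004,-0.0031,0.0004],"rotation":[0,0,0]},{"claw":0,"delta_pos":[-0.0009,-0.0062,0.0009],"rotation":[0,0,0]},{"claw":0,"delta_pos":[-0.0015,-0.0092,0.0015],"rotation":[0,0,0]},{"claw":0,"delta_pos":[-0.0021,-0.0122,0.0021],"rotation":[0,0,0]}]' >/dev/null; python3 l1.py
```

```text
t 14.32 p [-10.2 -74.2 151.1] a -55.2 r 89.9 gap 19.7 F [ 5.96  1.5  -6.84] M [0.03 0.43 0.06] e [-1.84  1.15 -0.49 -0.3 ]
t 14.82 p [-10.2 -66.5 160.6] a -47.4 r 89.9 gap 19.6 F [ 5.86  0.05 -6.42] M [ 0.06  0.48 -0.09] e [-1.41  1.1  -0.34 -0.27]
t 15.32 p [-10.2 -57.7 169.1] a -39.6 r 90.0 gap 19.6 F [ 5.58 -1.02 -5.57] M [-0.12  0.41 -0.2 ] e [-1.04  1.11 -0.26 -0.27]
t 15.82 p [-10.2 -47.9 176.2] a -31.9 r 90.0 gap 19.2 F [ 3.47 -1.2  -4.53] M [-0.19  0.49 -0.27] e [-0.44  1.14 -0.17 -0.25]
t 16.32 p [-10.2 -37.1 181.8] a -24.2 r 89.9 gap 19.0 F [ 2.74 -2.51 -2.53] M [-0.32  0.53 -0.42] e [ 0.41  1.18 -0.05 -0.24]
t 16.82 p [-10.2 -25.2 186.1] a -16.1 r 89.9 gap 19.6 F [-0.68 -3.55 -0.33] M [-0.44  0.51 -0.47] e [ 1.29  1.22  0.04 -0.25]
t 17.32 p [-10.1 -12.8 188.6] a -8.0 r 89.7 gap 19.3 F [-3.55 -3.68  2.43] M [-0.45  0.53 -0.55] e [ 1.77  1.2  -0.04 -0.25]
t 17.82 p [-1.010e+01 -1.000e-01  1.895e+02] a 0.1 r 89.7 gap 19.4 F [-6.67 -2.31  4.84] M [-0.33  0.49 -0.42] e [ 1.6   1.12 -0.31 -0.21]
t 18.32 p [-10.1  12.8 188.5] a 8.4 r 89.7 gap 19.6 F [-6.78 -0.8   5.57] M [-0.15  0.5  -0.22] e [ 1.06  0.97 -0.62 -0.18]
t 18.82 p [-10.1  25.5 185.7] a 16.7 r 89.7 gap 19.6 F [-6.89 -0.49  5.52] M [-0.01  0.44 -0.06] e [ 0.38  0.84 -0.92 -0.17]
```

```bash
cat > est.py <<'E'
import json
from g import *
from scipy.optimize import least_squares
def load():
    out=[]
    prev=None
    for l in open('mlog.jsonl'):
        r=json.loads(l);p=RS.inv().apply(np.array(r['p'])-S)
        y,z=p[1]+12.7+90*np.sin(np.radians(-7.9)),p[2]-188.9+90*np.cos(np.radians(-7.9))
        R0=r.get('seg',0)
        out.append((np.arctan2(y,z),RS.inv().apply(r['F']),RS.inv().apply(r['M'])))
    return out
if __name__=="__main__":
    D=load();a=np.unwrap([d[0] for d in D]);F=np.array([d[1] for d in D]);M=np.array([d[2] for d in D])
    s=np.sign(np.gradient(a));s[0]=-1
    s=np.r_[-1,np.sign(np.diff(a))]
    zt=np.array([.7071,0,-.7071]);n=len(a)
    def f(v):
        A,ph,d,L=v[:4];Mb=v[4:7];Fe=v[7:].reshape(n,3)
        Ft=Fe[:,1]*np.cos(a)-Fe[:,2]*np.sin(a)
        return np.r_[((Fe-F)/.6).ravel(),((np.cross(L*zt,Fe)+Mb-M)/.04).ravel(),(Ft-(A*np.sin(a-ph)-d*s))/.25,(A-2.41)/.15,(d-2)/.2]
    best=None
    for ph in np.radians([0,90,180,270]):
        r=least_squares(f,np.r_[2.4,ph,2,.23,0,.45,0,F.ravel()])
        print(np.round(r.cost,1),np.round([r.x[0],np.degrees(r.x[1]),*r.x[2:7]],3))
        if best is None or r.cost<best.cost:best=r
    C=np.linalg.inv(best.jac.T@best.jac);print("sd ph deg",np.degrees(C[1,1]**.5))
    Fe=best.x[7:].reshape(n,3);Ft=Fe[:,1]*np.cos(a)-Fe[:,2]*np.sin(a)
    for i in range(n):print(round(np.degrees(a[i]),1),int(s[i]),"Ft",round(Ft[i],2),"model",round(best.x[0]*np.sin(a[i]-best.x[1])-best.x[2]*s[i],2),"raw",round(F[i,1]*np.cos(a[i])-F[i,2]*np.sin(a[i]),2))
E
python3 est.py
```

```text
20.9 [ 2.488 11.43   2.065  0.183 -0.022  0.418 -0.068]
20.9 [ 2.488 11.43   2.065  0.183 -0.022  0.418 -0.068]
20.9 [ 2.488 11.43   2.065  0.183 -0.022  0.418 -0.068]
20.9 [ 2.4880e+00  3.7143e+02  2.0650e+00  1.8300e-01 -2.2000e-02  4.1800e-01
 -6.8000e-02]
sd ph deg 3.88389056394737
17.4 -1 Ft 2.33 model 2.32 raw 2.36
9.3 -1 Ft 1.9 model 1.97 raw 1.9
1.2 -1 Ft 1.57 model 1.62 raw 1.67
-6.8 -1 Ft 1.26 model 1.28 raw 1.08
-14.8 -1 Ft 0.98 model 0.96 raw 1.21
-22.9 -1 Ft 0.66 model 0.66 raw 0.65
-30.8 -1 Ft 0.43 model 0.39 raw 0.99
-38.9 -1 Ft 0.28 model 0.15 raw 0.03
-46.9 -1 Ft 0.04 model -0.05 raw 0.52
-55.0 -1 Ft -0.36 model -0.22 raw -0.82
-63.1 -1 Ft -0.36 model -0.33 raw -0.58
-55.2 1 Ft -4.5 model -4.35 raw -4.76
-47.4 1 Ft -4.31 model -4.19 raw -4.69
-39.6 1 Ft -4.08 model -4.0 raw -4.34
-31.9 1 Ft -3.65 model -3.77 raw -3.41
-24.2 1 Ft -3.52 model -3.51 raw -3.32
-16.1 1 Ft -3.17 model -3.21 raw -3.5
-8.0 1 Ft -3.05 model -2.89 raw -3.31
0.1 1 Ft -2.55 model -2.55 raw -2.32
8.4 1 Ft -2.03 model -2.2 raw -1.6
16.7 1 Ft -1.79 model -1.84 raw -2.06
```

```bash
python3 - <<'E'
from k import *
for rng in (range(17,-171,-17),range(17,195,17)):
  q=np.array(cur()[0]['joints'])
  for a in rng:
    T=tg(45);y=-12.7+90*(np.sin(np.radians(a))-np.sin(np.radians(-7.9)));z=188.9+90*(np.cos(np.radians(a))-np.cos(np.radians(-7.9)))
    r=ik(S+RS.apply([-10.1,y,z]),T,q);q=r.x;print(a,r.cost<1e-6,np.round(q,2))
E
python3 rows.py 16.7 -5 9 4; python3 rows.py -163 -2 4 3; python3 rows.py -175 2 4 3
```

```text
17 True [-0.31 -0.11  2.16  0.71  0.45  0.62]
0 True [-0.38 -0.1   2.14  0.76  0.49  0.53]
-17 True [-0.45 -0.07  2.12  0.82  0.53  0.42]
-34 True [-0.51 -0.02  2.11  0.89  0.54  0.31]
-51 True [-0.55  0.03  2.1   0.97  0.54  0.19]
-68 True [-0.58  0.09  2.11  1.06  0.53  0.06]
-85 True [-0.59  0.15  2.12  1.17  0.51 -0.07]
-102 True [-0.59  0.21  2.14  1.3   0.48 -0.22]
-119 True [-0.57  0.26  2.16  1.45  0.45 -0.37]
-136 True [-0.53  0.29  2.19  1.61  0.43 -0.52]
-153 True [-0.49  0.32  2.22  1.78  0.41 -0.66]
-170 True [-0.42  0.33  2.24  1.93  0.38 -0.77]
17 True [-0.31 -0.11  2.16  0.71  0.45  0.62]
34 True [-0.24 -0.11  2.19  0.68  0.38  0.68]
51 True [-0.19 -0.09  2.22  0.69  0.31  0.7 ]
68 True [-0.15 -0.05  2.25  0.8   0.24  0.62]
85 True [-0.13  0.01  2.27  1.08  0.18  0.34]
102 True [-0.13  0.08  2.29  1.58  0.16 -0.17]
119 True [-0.16  0.15  2.3   1.98  0.19 -0.59]
136 True [-0.21  0.22  2.3   2.13  0.25 -0.8 ]
153 True [-0.27  0.27  2.29  2.15  0.31 -0.86]
170 True [-0.34  0.31  2.27  2.08  0.35 -0.85]
187 True [-0.41  0.32  2.25  1.96  0.38 -0.79]
16.7 [0.0014,0.0076,-0
[... 807 characters left out ...]
0267,-0.0388,0.0267] [-0.0290,-0.0460,0.0290] [-0.0308,-0.0534,0.0308]
-163.0 [-0.0006,-0.0030,0.0006] [-0.0011,-0.0061,0.0011] [-0.0016,-0.0091,0.0016] [-0.0020,-0.0122,0.0020]
-171.0 [-0.0003,-0.0031,0.0003] [-0.0005,-0.0062,0.0005] [-0.0007,-0.0094,0.0007] [-0.0008,-0.0125,0.0008]
-179.0 [0.0000,-0.0031,-0.0000] [0.0001,-0.0063,-0.0001] [0.0002,-0.0094,-0.0002] [0.0005,-0.0125,-0.0005]
-175.0 [0.0002,0.0031,-0.0002] [0.0005,0.0062,-0.0005] [0.0009,0.0093,-0.0009] [0.0014,0.0124,-0.0014]
-167.0 [0.0005,0.0030,-0.0005] [0.0011,0.0061,-0.0011] [0.0018,0.0091,-0.0018] [0.0026,0.0120,-0.0026]
-159.0 [0.0008,0.0029,-0.0008] [0.0017,0.0058,-0.0017] [0.0027,0.0086,-0.0027] [0.0038,0.0114,-0.0038]
```

```bash
python3 -m pendant '[{"claw":0,"delta_pos":[0.0014,0.0076,-0.0014],"rotation":[0,0,0]},{"claw":0,"delta_pos":[0.0022,0.0154,-0.0022],"rotation":[0,0,0]},{"claw":0,"delta_pos":[0.0027,0.0232,-0.0027],"rotation":[0,0,0]},{"claw":0,"delta_pos":[0.0026,0.031,-0.0026],"rotation":[0,0,0]},{"claw":0,"delta_pos":[0.002,0.0389,-0.002],"rotation":[0,0,0]},{"claw":0,"delta_pos":[0.001,0.0466,-0.001],"rotation":[0,0,0]},{"claw":0,"delta_pos":[-0.0005,0.0541,0.0005],"rotation":[0,0,0]},{"claw":0,"delta_pos":[-0.0025,0.0615,0.0025],"rotation":[0,0,0]},{"claw":0,"delta_pos":[-0.0049,0.0685,0.0049],"rotation":[0,0,0]}]' 30 >/dev/null; python3 l1.py
python3 -m pendant '[{"claw":0,"delta_pos":[-0.0028,0.0067,0.0028],"rotation":[0,0,0]},{"claw":0,"delta_pos":[-0.0061,0.0131,0.0061],"rotation":[0,0,0]},{"claw":0,"delta_pos":[-0.0097,0.0191,0.0097],"rotation":[0,0,0]},{"claw":0,"delta_pos":[-0.0137,0.0245,0.0137],"rotation":[0,0,0]},{"claw":0,"delta_pos":[-0.018,0.0295,0.018],"rotation":[0,0,0]},{"claw":0,"delta_pos":[-0.0226,0.0339,0.0226],"rotation":[0,0,0]},{"claw":0,"delta_pos":[-0.0274,0.0377,0.0274],"rotation":[0,0,0]},{"claw":0,"delta_pos":[-0.0325,0.041,0.0325],"rotation":[0,0,0]},{"claw":0,"delta_pos":[-0.0377,0.0435,0.0377],"rotation":[0,0,0]}]' >/dev/null; python3 l1.py
python3 -c "
from g import *
st()
for n,(x0,y0,w,hh),k in(('side',(230,100,200,150),4),):
    im=manip.camera(n)[y0:y0+hh,x0:x0+w,::-1]
    cv2.imwrite(f'pics/{n}5z.png',cv2.resize(im,None,fx=k,fy=k,interpolation=cv2.INTER_CUBIC))
"
```

```text
t 19.95 p [-10.  -43.7 178.4] a -28.9 r 89.8 gap 19.0 F [-3.38 -1.36  2.07] M [-0.07  0.73 -0.12] e [ 2.23  0.84 -0.61  0.53]
t 21.07 p [-10.  -86.9 124.4] a -74.1 r 90.0 gap 19.1 F [-0.37  3.56 -1.59] M [0.54 0.56 0.5 ] e [-1.6   0.64 -0.88  0.68]
t 21.07 pos [ 549.6 -159.1  124.4] stand [-10.  -86.9 124.4] gap 19.1 F [-0.37  3.56 -1.59] M [0.49 0.61 0.5 ]
joints [-0.588  0.115  2.106  1.092  0.529  0.017] z [ 0.706  0.003 -0.708] y [ 0.004 -1.    -0.001]
```

View pics/side5z.png

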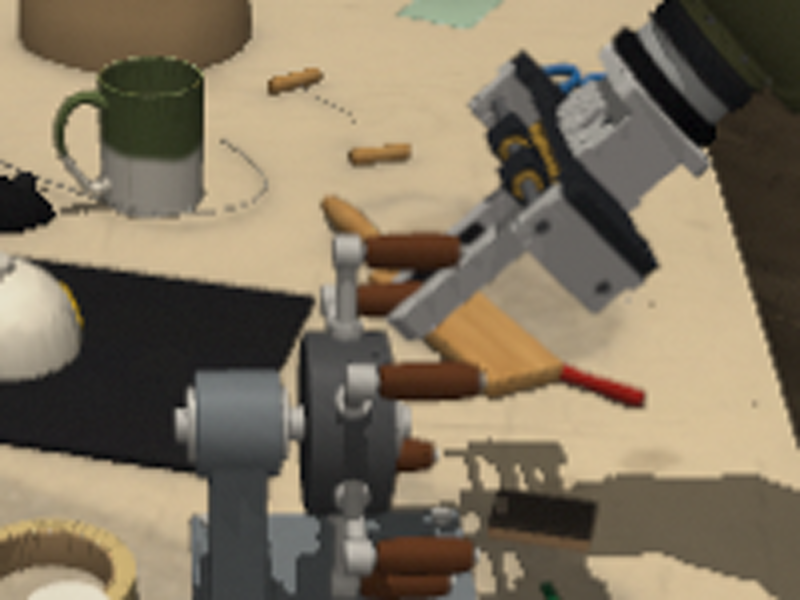

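Run:
```python
from g import *
for yy,px in ((-167,(475,105)),(-145,(490,125)),(-87,(490,130)),(-10,(535,230)),(0,(600,310)),(-67,(400,330)),(-107,(390,300))):
    o,r=ray("side",[(px[0]/4+230,px[1]/4+100)])
    o2=RS.inv().apply(o-S);r2=RS.inv().apply(r[0]);t=(yy-o2[1])/r2[1];print(yy,px,np.round(o2+t*r2,1))
```

```text
-167 (475, 105) [ -82.8 -167.   238.6]
-145 (490, 125) [ -88.4 -145.   236.2]
-87 (490, 130) [-78.8 -87.  259.1]
-10 (535, 230) [-92.3 -10.  239.5]
0 (600, 310) [-127.5    0.   199.3]
-67 (400, 330) [-34.5 -67.  151.2]
-107 (390, 300) [ -33.1 -107.   147.9]
```

```bash
python3 -m pendant '[{"claw":0,"delta_pos":[-0.0054,0.0019,0.0054],"rotation":[0,0,0]},{"claw":0,"delta_pos":[-0.0109,0.0032,0.0109],"rotation":[0,0,0]},{"claw":0,"delta_pos":[-0.0164,0.0038,0.0164],"rotation":[0,0,0]},{"claw":0,"delta_pos":[-0.0219,0.0036,0.0219],"rotation":[0,0,0]},{"claw":0,"delta_pos":[-0.0275,0.0029,0.0275],"rotation":[0,0,0]},{"claw":0,"delta_pos":[-0.0329,0.0014,0.0329],"rotation":[0,0,0]},{"claw":0,"delta_pos":[-0.0383,-0.0008,0.0383],"rotation":[0,0,0]},{"claw":0,"delta_pos":[-0.0435,-0.0035,0.0435],"rotation":[0,0,0]},{"claw":0,"delta_pos":[-0.0485,-0.007,0.0485],"rotation":[0,0,0]}]' >/dev/null; python3 l1.py
python3 rows.py -119 -5 9 1
```

```text
t 22.25 p [ -9.9 -78.8  55.1] a -119.7 r 90.3 gap 19.2 F [-1.93  9.84  6.22] M [ 1.28 -0.11  1.27] e [-4.81  0.21 -1.67  0.83]
-119.0 [-0.0047,-0.0041,0.0047] [-0.0092,-0.0088,0.0092] [-0.0134,-0.0140,0.0134] [-0.0172,-0.0197,0.0172] [-0.0206,-0.0258,0.0206] [-0.0237,-0.0324,0.0237] [-0.0263,-0.0393,0.0263] [-0.0286,-0.0465,0.0286] [-0.0303,-0.0539,0.0303]
```

```bash
python3 -m pendant '[{"claw":0,"delta_pos":[-0.0043,-0.0047,0.0043],"rotation":[0,0,0]},{"claw":0,"delta_pos":[-0.0088,-0.0096,0.0088],"rotation":[0,0,0]},{"claw":0,"delta_pos":[-0.013,-0.0148,0.013],"rotation":[0,0,0]},{"claw":0,"delta_pos":[-0.0168,-0.0205,0.0168],"rotation":[0,0,0]},{"claw":0,"delta_pos":[-0.0202,-0.0266,0.0202],"rotation":[0,0,0]},{"claw":0,"delta_pos":[-0.0233,-0.0332,0.0233],"rotation":[0,0,0]},{"claw":0,"delta_pos":[-0.0259,-0.04,0.0259],"rotation":[0,0,0]},{"claw":0,"delta_pos":[-0.0281,-0.0472,0.0281],"rotation":[0,0,0]},{"claw":0,"delta_pos":[-0.0298,-0.0546,0.0298],"rotation":[0,0,0]}]' >/dev/null; python3 l1.py
python3 rows.py -164 -2 4 3
```

```text
t 23.38 p [-10.1 -24.6  13.1] a -164.3 r 90.0 gap 19.6 F [ 0.11 -1.69 -0.08] M [-0.23  0.43 -0.36] e [ 0.05 -0.34  1.92  0.45]
-164.0 [-0.0006,-0.0030,0.0006] [-0.0011,-0.0061,0.0011] [-0.0015,-0.0092,0.0015] [-0.0018,-0.0123,0.0018]
-172.0 [-0.0003,-0.0031,0.0003] [-0.0005,-0.0062,0.0005] [-0.0006,-0.0094,0.0006] [-0.0006,-0.0125,0.0006]
-180.0 [0.0000,-0.0031,-0.0000] [0.0002,-0.0063,-0.0002] [0.0003,-0.0094,-0.0003] [0.0006,-0.0125,-0.0006]
```

```bash
python3 -m pendant '[{"claw":0,"delta_pos":[-0.0006,-0.003,0.0006],"rotation":[0,0,0]},{"claw":0,"delta_pos":[-0.0011,-0.0061,0.0011],"rotation":[0,0,0]},{"claw":0,"delta_pos":[-0.0015,-0.0092,0.0015],"rotation":[0,0,0]},{"claw":0,"delta_pos":[-0.0018,-0.0123,0.0018],"rotation":[0,0,0]}]' >/dev/null; python3 l1.py
python3 -m pendant '[{"claw":0,"delta_pos":[-0.0003,-0.0031,0.0003],"rotation":[0,0,0]},{"claw":0,"delta_pos":[-0.0005,-0.0062,0.0005],"rotation":[0,0,0]},{"claw":0,"delta_pos":[-0.0006,-0.0094,0.0006],"rotation":[0,0,0]},{"claw":0,"delta_pos":[-0.0006,-0.0125,0.0006],"rotation":[0,0,0]}]' >/dev/null; python3 l1.py
python3 -m pendant '[{"claw":0,"delta_pos":[0,-0.0031,0],"rotation":[0,0,0]},{"claw":0,"delta_pos":[0.0002,-0.0063,-0.0002],"rotation":[0,0,0]},{"claw":0,"delta_pos":[0.0003,-0.0094,-0.0003],"rotation":[0,0,0]},{"claw":0,"delta_pos":[0.0006,-0.0125,-0.0006],"rotation":[0,0,0]}]' >/dev/null; python3 l1.py
python3 rows.py -188 -2 4 2; python3 rows.py -204 2 4 8
```

```text
t 23.88 p [-10.1 -12.3  10.5] a -172.3 r 90.0 gap 19.3 F [-0.05 -2.43 -0.49] M [-0.31  0.57 -0.39] e [0.94 0.09 2.1  0.11]
t 24.38 p [-10.2   0.4   9.7] a 179.6 r 90.0 gap 19.0 F [-0.29 -3.34 -0.77] M [-0.37  0.56 -0.46] e [1.04 0.07 2.17 0.06]
t 24.88 p [-10.2  13.   10.7] a 171.5 r 90.1 gap 19.6 F [-0.81 -3.21  0.49] M [-0.36  0.51 -0.49] e [1.23 0.03 2.22 0.  ]
-188.0 [0.0003,-0.0031,-0.0003] [0.0008,-0.0062,-0.0008] [0.0013,-0.0092,-0.0013] [0.0018,-0.0123,-0.0018]
-196.0 [0.0006,-0.0030,-0.0006] [0.0014,-0.0060,-0.0014] [0.0022,-0.0089,-0.0022] [0.0030,-0.0118,-0.0030]
-204.0 [-0.0009,0.0029,0.0009] [-0.0017,0.0058,0.0017] [-0.0024,0.0088,0.0024] [-0.0030,0.0118,0.0030]
-196.0 [-0.0006,0.0030,0.0006] [-0.0011,0.0061,0.0011] [-0.0015,0.0092,0.0015] [-0.0018,0.0123,0.0018]
-188.0 [-0.0003,0.0031,0.0003] [-0.0005,0.0062,0.0005] [-0.0006,0.0094,0.0006] [-0.0006,0.0125,0.0006]
-180.0 [0.0000,0.0031,-0.0000] [0.0002,0.0063,-0.0002] [0.0003,0.0094,-0.0003] [0.0006,0.0125,-0.0006]
-172.0 [0.0003,0.0031,-0.0003] [0.0008,0.0062,-0.0008] [0.0013,0.0092,-0.0013] [0.0018,0.0123,-0.0018]
-164.0 [0.0006,0.0030,-0.0006] [0.0014,0.0060,-0.0014] [0.0022,0.0089,-0.0022] [0.0030,0.0118,-0.0030]
-156.0 [0.0009,0.0028,-0.0009] [0.0019,0.0056,-0.0019] [0.0030,0.0084,-0.0030] [0.0042,0.0111,-0.0042]
-148.0 [0.0012,0.0026,-0.0012] [0.0025,0.0052,-0.0025] [0.0038,0.0077,-0.0038] [0.0052,0.0102,-0.0052]
```

```bash
python3 -m pendant '[{"claw":0,"delta_pos":[-0.0003,0.0031,0.0003],"rotation":[0,0,0]},{"claw":0,"delta_pos":[-0.0005,0.0062,0.0005],"rotation":[0,0,0]},{"claw":0,"delta_pos":[-0.0006,0.0094,0.0006],"rotation":[0,0,0]},{"claw":0,"delta_pos":[-0.0006,0.0125,0.0006],"rotation":[0,0,0]}]' >/dev/null; python3 l1.py
python3 -m pendant '[{"claw":0,"delta_pos":[0,0.0031,0],"rotation":[0,0,0]},{"claw":0,"delta_pos":[0.0002,0.0063,-0.0002],"rotation":[0,0,0]},{"claw":0,"delta_pos":[0.0003,0.0094,-0.0003],"rotation":[0,0,0]},{"claw":0,"delta_pos":[0.0006,0.0125,-0.0006],"rotation":[0,0,0]}]' >/dev/null; python3 l1.py
python3 -m pendant '[{"claw":0,"delta_pos":[0.0003,0.0031,-0.0003],"rotation":[0,0,0]},{"claw":0,"delta_pos":[0.0008,0.0062,-0.0008],"rotation":[0,0,0]},{"claw":0,"delta_pos":[0.0013,0.0092,-0.0013],"rotation":[0,0,0]},{"claw":0,"delta_pos":[0.0018,0.0123,-0.0018],"rotation":[0,0,0]}]' >/dev/null; python3 l1.py
python3 -m pendant '[{"claw":0,"delta_pos":[0.0006,0.003,-0.0006],"rotation":[0,0,0]},{"claw":0,"delta_pos":[0.0014,0.006,-0.0014],"rotation":[0,0,0]},{"claw":0,"delta_pos":[0.0022,0.0089,-0.0022],"rotation":[0,0,0]},{"claw":0,"delta_pos":[0.003,0.0118,-0.003],"rotation":[0,0,0]}]' >/dev/null; python3 l1.py
python3 -m pendant '[{"claw":0,"delta_pos":[0.0009,0.0028,-0.0009],"rotation":[0,0,0]},{"claw":0,"delta_pos":[0.0019,0.0056,-0.0019],"rotation":[0,0,0]},{"claw":0,"delta_pos":[0.003,0.0084,-0.003],"rotation":[0,0,0]},{"claw":0,"delta_pos":[0.0042,0.0111,-0.0042],"rotation":[0,0,0]}]' >/dev/null; python3 l1.py
python3 -m pendant '[{"claw":0,"delta_pos":[0.0012,0.0026,-0.0012],"rotation":[0,0,0]},{"claw":0,"delta_pos":[0.0025,0.0052,-0.0025],"rotation":[0,0,0]},{"claw":0,"delta_pos":[0.0038,0.0077,-0.0038],"rotation":[0,0,0]},{"claw":0,"delta_pos":[0.0052,0.0102,-0.0052],"rotation":[0,0,0]}]' >/dev/null; python3 l1.py
python3 est.py; python3 rows.py -140 -2 4 7
```

```text
t 25.38 p [-10.2   0.3   9.7] a 179.6 r 90.1 gap 19.2 F [-0.13  1.7   0.46] M [0.12 0.49 0.15] e [-0.02  0.84  1.21 -0.13]
t 25.88 p [-10.1 -12.4  10.5] a -172.3 r 90.0 gap 19.2 F [-0.53  1.37 -1.32] M [0.21 0.48 0.22] e [-0.24  0.94  1.09 -0.18]
t 26.38 p [-10.1 -24.8  13.1] a -164.2 r 90.1 gap 19.0 F [-0.85  1.44  1.1 ] M [0.27 0.47 0.26] e [-0.46  1.01  0.87 -0.17]
t 26.88 p [-10.1 -36.8  17.4] a -156.1 r 90.1 gap 19.5 F [-0.6   3.78  1.27] M [0.31 0.49 0.37] e [-0.79  1.11  0.64 -0.19]
t 27.38 p [-10.1 -48.   23.3] a -148.0 r 90.1 gap 19.3 F [-0.43  3.39  0.16] M [0.39 0.48 0.41] e [-1.04  1.22  0.49 -0.25]
t 27.88 p [-10.  -58.3  30.8] a -139.9 r 90.1 gap 19.5 F [-1.01  4.14  0.7 ] M [0.53 0.51 0.64] e [-1.57  1.32  0.09 -0.24]
42.2 [ 2.4530e+00  1.4676e+01  2.0470e+00  1.8500e-01 -1.3000e-02  4.3000e-01
 -5.0000e-02]
42.2 [ 2.4530e+00  1.4676e+01  2.0470e+00  1.8500e-01 -1.3000e-02  4.3000e-01
 -5.0000e-02]
42.2 [ 2.45300e+00 -3.45324e+02  2.04700e+00  1.85000e-01 -1.30000e-02
  4.30000e-01 -5.00000e-02]
42.2 [ 2.45300e+00  3.74676e+02  2.04700e+00  1.85000e-01 -1.30000e-02
  4
[... 1387 characters left out ...]
,0.0027] [-0.0040,-0.0075,0.0040] [-0.0052,-0.0102,0.0052]
-148.0 [-0.0011,-0.0027,0.0011] [-0.0022,-0.0054,0.0022] [-0.0032,-0.0082,0.0032] [-0.0042,-0.0111,0.0042]
-156.0 [-0.0009,-0.0029,0.0009] [-0.0017,-0.0058,0.0017] [-0.0024,-0.0088,0.0024] [-0.0030,-0.0118,0.0030]
-164.0 [-0.0006,-0.0030,0.0006] [-0.0011,-0.0061,0.0011] [-0.0015,-0.0092,0.0015] [-0.0018,-0.0123,0.0018]
-172.0 [-0.0003,-0.0031,0.0003] [-0.0005,-0.0062,0.0005] [-0.0006,-0.0094,0.0006] [-0.0006,-0.0125,0.0006]
-180.0 [0.0000,-0.0031,-0.0000] [0.0002,-0.0063,-0.0002] [0.0003,-0.0094,-0.0003] [0.0006,-0.0125,-0.0006]
-188.0 [0.0003,-0.0031,-0.0003] [0.0008,-0.0062,-0.0008] [0.0013,-0.0092,-0.0013] [0.0018,-0.0123,-0.0018]
```

```bash
python3 -m pendant '[{"claw":0,"delta_pos":[-0.0014,-0.0024,0.0014],"rotation":[0,0,0]},{"claw":0,"delta_pos":[-0.0027,-0.005,0.0027],"rotation":[0,0,0]},{"claw":0,"delta_pos":[-0.004,-0.0075,0.004],"rotation":[0,0,0]},{"claw":0,"delta_pos":[-0.0052,-0.0102,0.0052],"rotation":[0,0,0]}]' >/dev/null; python3 l1.py
python3 -m pendant '[{"claw":0,"delta_pos":[-0.0011,-0.0027,0.0011],"rotation":[0,0,0]},{"claw":0,"delta_pos":[-0.0022,-0.0054,0.0022],"rotation":[0,0,0]},{"claw":0,"delta_pos":[-0.0032,-0.0082,0.0032],"rotation":[0,0,0]},{"claw":0,"delta_pos":[-0.0042,-0.0111,0.0042],"rotation":[0,0,0]}]' >/dev/null; python3 l1.py
python3 -m pendant '[{"claw":0,"delta_pos":[-0.0009,-0.0029,0.0009],"rotation":[0,0,0]},{"claw":0,"delta_pos":[-0.0017,-0.0058,0.0017],"rotation":[0,0,0]},{"claw":0,"delta_pos":[-0.0024,-0.0088,0.0024],"rotation":[0,0,0]},{"claw":0,"delta_pos":[-0.003,-0.0118,0.003],"rotation":[0,0,0]}]' >/dev/null; python3 l1.py
python3 -m pendant '[{"claw":0,"delta_pos":[-0.0006,-0.003,0.0006],"rotation":[0,0,0]},{"claw":0,"delta_pos":[-0.0011,-0.0061,0.0011],"rotation":[0,0,0]},{"claw":0,"delta_pos":[-0.0015,-0.0092,0.0015],"rotation":[0,0,0]},{"claw":0,"delta_pos":[-0.0018,-0.0123,0.0018],"rotation":[0,0,0]}]' >/dev/null; python3 l1.py
python3 -m pendant '[{"claw":0,"delta_pos":[-0.0003,-0.0031,0.0003],"rotation":[0,0,0]},{"claw":0,"delta_pos":[-0.0005,-0.0062,0.0005],"rotation":[0,0,0]},{"claw":0,"delta_pos":[-0.0006,-0.0094,0.0006],"rotation":[0,0,0]},{"claw":0,"delta_pos":[-0.0006,-0.0125,0.0006],"rotation":[0,0,0]}]' >/dev/null; python3 l1.py
python3 -m pendant '[{"claw":0,"delta_pos":[0,-0.0031,0],"rotation":[0,0,0]},{"claw":0,"delta_pos":[0.0002,-0.0063,-0.0002],"rotation":[0,0,0]},{"claw":0,"delta_pos":[0.0003,-0.0094,-0.0003],"rotation":[0,0,0]},{"claw":0,"delta_pos":[0.0006,-0.0125,-0.0006],"rotation":[0,0,0]}]' >/dev/null; python3 l1.py
python3 -m pendant '[{"claw":0,"delta_pos":[-0.0003,0.0031,0.0003],"rotation":[0,0,0]},{"claw":0,"delta_pos":[-0.0005,0.0062,0.0005],"rotation":[0,0,0]},{"claw":0,"delta_pos":[-0.0006,0.0094,0.0006],"rotation":[0,0,0]},{"claw":0,"delta_pos":[-0.0006,0.0125,0.0006],"rotation":[0,0,0]}]' >/dev/null; python3 l1.py
python3 -m pendant '[{"claw":0,"delta_pos":[0,0.0031,0],"rotation":[0,0,0]},{"claw":0,"delta_pos":[0.0002,0.0063,-0.0002],"rotation":[0,0,0]},{"claw":0,"delta_pos":[0.0003,0.0094,-0.0003],"rotation":[0,0,0]},{"claw":0,"delta_pos":[0.0006,0.0125,-0.0006],"rotation":[0,0,0]}]' >/dev/null; python3 l1.py
python3 est.py
```

```text
t 28.38 p [-10.  -48.1  23.4] a -148.0 r 90.0 gap 19.2 F [-2.78  0.25  2.57] M [-0.05  0.37 -0.1 ] e [0.18 0.25 1.29 0.23]
t 28.88 p [-10.1 -36.8  17.4] a -156.1 r 90.1 gap 19.4 F [-1.53 -0.99  1.97] M [-0.15  0.43 -0.16] e [0.44 0.15 1.48 0.22]
t 29.38 p [-10.1 -24.9  13.1] a -164.2 r 90.1 gap 19.4 F [-1.6  -2.74  0.36] M [-0.24  0.4  -0.29] e [0.73 0.1  1.76 0.15]
t 29.88 p [-10.1 -12.4  10.5] a -172.3 r 90.0 gap 19.3 F [-0.17 -2.15  0.13] M [-0.31  0.49 -0.38] e [0.85 0.05 1.94 0.11]
t 30.38 p [-10.2   0.3   9.7] a 179.6 r 90.0 gap 19.6 F [ 0.76 -2.98 -0.37] M [-0.36  0.47 -0.45] e [0.95 0.02 2.01 0.06]
t 30.88 p [-10.2  12.9  10.6] a 171.5 r 90.1 gap 19.9 F [-0.53 -3.97  0.78] M [-0.46  0.41 -0.49] e [ 1.16 -0.02  2.07  0.  ]
t 31.38 p [-10.2   0.2   9.7] a 179.7 r 90.1 gap 19.0 F [0.65 1.49 0.38] M [0.15 0.27 0.16] e [-0.12  0.78  1.05 -0.13]
t 31.88 p [-10.1 -12.5  10.5] a -172.3 r 90.1 gap 19.4 F [ 0.82  1.74 -0.06] M [0.22 0.27 0.18] e [-0.39  0.89  0.9  -0.18]
48.8 [ 2.4570e+00  1.5759e+01  2.0750e+00  1.8400e-01 -9.0000e-03  4.2600e-01
 -4.7000e-02]
48.8 [ 2.4570e+00  1.575
[... 1197 characters left out ...]
53
-164.3 -1 Ft 2.0 model 2.08 raw 1.61
-172.3 -1 Ft 2.37 model 2.42 raw 2.34
-180.4 -1 Ft 2.92 model 2.76 raw 3.34
-188.5 -1 Ft 3.03 model 3.09 raw 3.11
-180.4 1 Ft -1.34 model -1.39 raw -1.7
-172.3 1 Ft -1.81 model -1.73 raw -1.53
-164.2 1 Ft -1.95 model -2.08 raw -1.09
-156.1 1 Ft -2.39 model -2.42 raw -2.94
-148.0 1 Ft -2.75 model -2.76 raw -2.79
-139.9 1 Ft -3.13 model -3.09 raw -2.72
-148.0 -1 Ft 1.54 model 1.39 raw 1.15
-156.1 -1 Ft 1.67 model 1.73 raw 1.71
-164.2 -1 Ft 2.08 model 2.07 raw 2.74
-172.3 -1 Ft 2.38 model 2.42 raw 2.15
-180.4 -1 Ft 2.84 model 2.76 raw 2.98
-188.5 -1 Ft 3.24 model 3.08 raw 3.81
-180.3 1 Ft -1.42 model -1.39 raw -1.49
-172.3 1 Ft -1.71 model -1.73 raw -1.74
```

```bash
python3 -m pendant '[{"claw":0,"delta_pos":[0.0003,0.0031,-0.0003],"rotation":[0,0,0]},{"claw":0,"delta_pos":[0.0008,0.0062,-0.0008],"rotation":[0,0,0]},{"claw":0,"delta_pos":[0.0013,0.0092,-0.0013],"rotation":[0,0,0]},{"claw":0,"delta_pos":[0.0018,0.0123,-0.0018],"rotation":[0,0,0]},{"claw":0,"delta_pos":[0.0018,0.0123,-0.0018],"rotation":[0,0,0]},{"claw":0,"delta_pos":[0.0018,0.0123,-0.0018],"rotation":[0,0,0]},{"claw":0,"delta_pos":[0.0018,0.0123,-0.0018],"rotation":[0,0,0]},{"claw":0,"delta_pos":[0.0018,0.0123,-0.0018],"rotation":[0,0,0]}]' 30 >/dev/null
python3 - <<'E'
from g import *
st()
for n,(x0,y0,w,hh),k in(("top",(230,130,270,200),2.96),("side",(220,120,200,200),3)):
    im=manip.camera(n)[y0:y0+hh,x0:x0+w,::-1]
    cv2.imwrite(f"pics/{n}6z.png",cv2.resize(im,None,fx=k,fy=k,interpolation=cv2.INTER_CUBIC))
print(manip.read_state()['qd']);st()
E
```

```text
t 32.88 pos [543.6 -97.4  13.1] stand [-10.1 -24.9  13.1] gap 19.2 F [-1.26 -1.16  1.48] M [-0.2   0.32 -0.28]
joints [-0.449  0.326  2.23   1.862  0.395 -0.719] z [ 0.706  0.004 -0.708] y [ 0.003 -1.    -0.002]
[ 0.00183852  0.00086648 -0.00106768 -0.00082717 -0.00049835 -0.00124477]
t 32.98 pos [543.6 -97.2  13. ] stand [-10.1 -24.8  13. ] gap 19.3 F [-1.58 -2.35  2.01] M [-0.27  0.26 -0.32]
joints [-0.449  0.326  2.23   1.862  0.395 -0.719] z [ 0.706  0.004 -0.708] y [ 0.003 -1.    -0.002]
```

View pics/top6z.png

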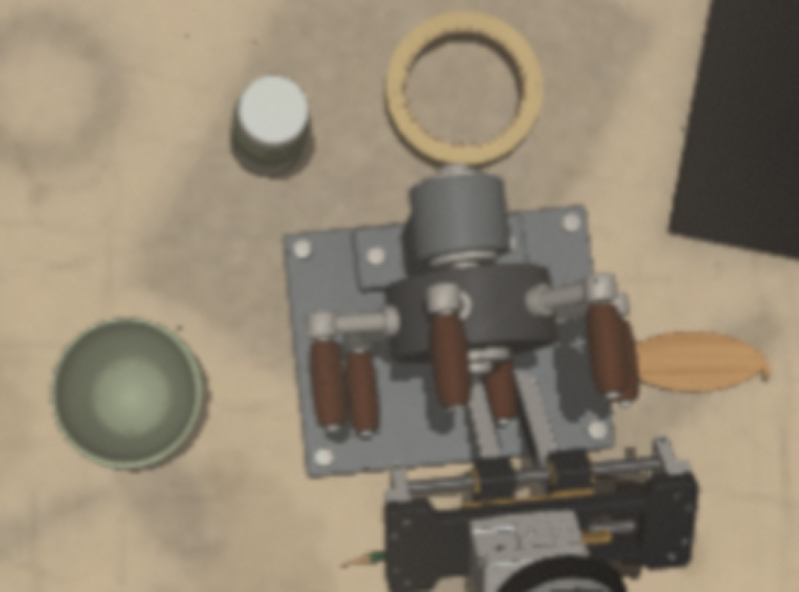

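View pics/side6z.png

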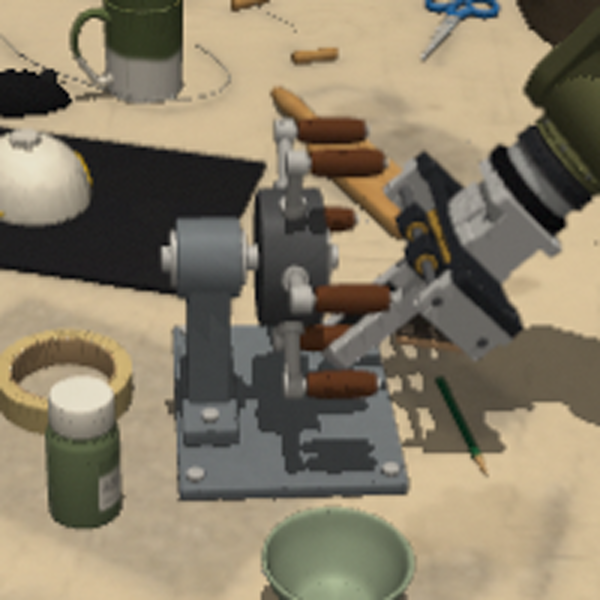

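```bash
sed -e 's/Mb=v\[4:7\];Fe=v\[7:\]/Mb=v[4:7];Fb=v[7:10];Fe=v[10:]/' -e 's/((Fe-F)\/.6)/((Fe+Fb-F)\/.6)/' -e 's/,(A-2.41)/,Fb\/.5,(A-2.41)/' -e 's/.45,0,F.ravel/.45,0,0,0,0,F.ravel/' -e 's/best.x\[7:\]/best.x[10:]/' est.py > est2.py; python3 est2.py | head -6
python3 - <<'E'
from fit import *
# wheel angle from tips in last top picture
ob=np.array([(333,428),(367,433),(455,405),(505,420),(628,403)])/2.96+[230,130]
p=[551.3,-71.6,.0945]
r=least_squares(lambda v:near(ob,proj("top",W(p,H(v[0])))),[np.radians(16)],loss='soft_l1');print(np.degrees(r.x),np.round(near(ob,proj("top",W(p,H(r.x[0])))),1))
E
```

```text
48.7 [ 2.4170e+00  1.5616e+01  2.0770e+00  1.8400e-01 -1.1000e-02  4.3400e-01
 -5.0000e-02]
48.7 [ 2.4170e+00  1.5616e+01  2.0770e+00  1.8400e-01 -1.1000e-02  4.3400e-01
 -5.0000e-02]
48.7 [ 2.4170e+00  1.5616e+01  2.0770e+00  1.8400e-01 -1.1000e-02  4.3400e-01
 -5.0000e-02]
[16.41258361] [ 0.8  0.1  0.2  0.1  0.6 -1.1  0.4 -0.4  1.1 -0.2]
```

Both fits put the bottom at about −164.3°, and the wheel stands at −164°, which the picture confirms. The grip is closed and the wheel is still, so I'm handing in.

```bash
python3 -c "
from cell import manip
print(manip.sign_off())"
```

```text
the job is handed in; nothing more can be done
None
```

I found the heavy side by feel, turned it straight down, and handed the job in at about 33 s. A handle is still gripped and the wheel is held still.

- **How I found it:** I gripped the top handle with the tool pitched 45°. I swept it slowly both ways near the top and again near the bottom, and fitted the tangential force. The fit gave a drag of about 2.1 N and a plug pull of about 2.4 N at the handle, both in line with the given values. It puts the plug straight down when the gripped handle is at −164.3° ± 2.6°.
- **Last checks:**
  - The arm's reading put the handle at about −164°. The top picture gave 16.4° mod 60, which agrees to within half a degree.
  - The arm was at rest, with the fingers closed to 19.3 mm on the 20 mm handle at 30 N commanded grip.
  - In the last pictures the things round the stand looked unmoved. The tile was partly hidden by the hand, and I did not re-measure any of them.
- **What disagreed:**
  - In the pictures the fingertips lay about 31 mm behind the reported tool tip, so I lined up the grasp by the pictures.
  - The plug fit shifted as data came in, from 11° to 14.7° to 15.8° (handle angle with the plug on top). A second fit allowing for a force-sensor offset gave 15.6°.
  - Early on, one joint read −2.555 against its stated limit of −2.55, probably rounding. I turned the gripper half round straight away and no fault was reported.

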